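# Make up the parts tote for a power-supply rebuild

## Robot

A 6-joint arm with a two-finger parallel gripper is mounted at the origin on the work surface. World frame = base frame: x ahead of the robot, y to its left, z up, the work surface at z = 0. Lengths are in mm, angles in rad, forces in N, time in s.
With the tool pointing down it reaches from about 375 to 750 mm from the base axis. Payload 9 kg.
Tool frame: the origin (TCP) lies midway between the tips of the shut fingers; the grasp point (between the pads) lies ctrl.grasp_offset behind it (ctrl.grasp_offset is the distance from the TCP to the grasp point, in mm); y points along the fingers, x is the direction in which the jaws open and shut, and the axes are right-handed (so a half turn about y gives the same grasp; the last joint's range is limited). The gripper opens to 85 mm and grips with 20 to 120 N. Pads are 22 mm wide; open, the fingers measure 114 mm over their backs; the gripper's body (76 mm by 85 mm) begins 54 mm behind the grasp point. The pads swing forward as they close: fully open they stand 13 mm farther back than shut.
Start: joints at [-1.526, 0.104, 0.097, 1.564, 0, 1.353], TCP at [155.88, -579.429, 231.331] pointing down, gripper open.
Joint ranges: [-2.99, 2.99], [-0.84, 1.86], [-1.1, 1.16], [-1.84, 2.11], [-1.51, 1.56], [-3.14, 3.14]. Speed limits (rad/s): [2.22, 2.22, 2.57, 3.14, 3.14, 3.14].

## Interface

Orientations are given as a unit quaternion [w, x, y, z].
In Python, from plant import ctrl gives the robot as it stands. The module is installed in compiled form; this text tells all that it offers.
- The arm moves only by the tool send_rows, never from a script. Its argument "steps" is a list of rows, each a list of 3 entries, a list of its own where there are three numbers: the shift along the world's x, y, z in units of 25 mm (1.0 is 25 mm), then the turn, a rotation vector about the world's x, y, z in units of 8 degrees (1.0 is 8 degrees), then the opening, from -1 (shut) to 1 (fully open), so that 0 is half open. In form: [[[x, y, z], [ax, ay, az], grip], ...]. A call has 1 to 8 rows; each row shifts and turns the pose as measured when the row begins; what a row does not reach is not made up. A row lasts 1/10 s, in which the tool goes at most 50 mm and 8.59 degrees, less where a joint would pass 70% of its speed; a pose out of reach is approached as far as the arm can. A call is refused whole if a number of a shift passes 1 or a number of a turn 1, either way. A call with a gripper value outside its range is refused whole. The fingers move at their own pace and stop on an object; the grip force is fixed at half the most. Time passes only in rows, so rows that do not move let the fingers close. It gives the time, the measured TCP pose, the force and the opening at its end, in the units of the state.
- ctrl.get_obs(): the state, without advancing time (a new reading comes with each control period).
- ctrl.read_camera(name): name is "scene" or "top" or "wrist"; returns the picture (420x560x3 uint8, red, green, blue); there is no depth.
- ctrl.camera_params(name): a dict with "fx", "fy", "cx", "cy" (pixels), "camera_from_world" (4x4, takes a point from world to camera coordinates); the wrist camera has in their place "tool_from_camera" (4x4, takes a point from camera to tool coordinates, whose origin is the TCP and whose axes are the tool frame's). Camera axes: x right, y down, z forward; pixel columns grow to the right and rows downward; lengths in mm; the calibration is good to about 2 mm. A picture is of the moment at which its call begins: read the wrist's pose just before it. camera_params takes no time and is no camera call.
- ctrl.sign_off(): hands the job in, once; it reports no verdict.
Trained networks look in the newest picture that a camera, given by its name, has taken for a name from the list of things; names that differ only in an ending like _2 or _b are one class to them, and where a whole thing is asked for, a point or a joint stands for the part that bears it (a point fixed in the world has none). Each returns a list of dicts, best first, with "conf" (0 to 1); they miss things now and then, are a little off and sometimes report something else, mostly with a low value. They report only what shows in the picture. A call takes as long as a camera call. They do not tell look-alikes from the thing itself.
- ctrl.cut_out(camera, target): "pixels" (420x560 bool, what is visible of it) and "position" ([column, row] in pixels, amid what is visible of it).
The state is a dict: "time": time; "joint_pos": joint angles; "joint_velocities": joint speeds; "tau": joint torques, N m; "position": TCP position; "ee_rot": TCP orientation; "force": force on the tool from outside, world axes, zero at the start; "wrist_torque": the same for the moment, N m; "grip_width": opening from 0.0 (shut) to 1.0 (fully open).
Only numpy, scipy, OpenCV 4.12 (cv2) and the standard library are available. Lean on these libraries where they do the work, as an engineer would, in place of code of your own. Each camera call takes 0.05 s, during which the arm holds its last target.

## Task

Make up the parts tote for the power-supply rebuild: stand the three tall slim capacitors upright in the round tin, packed in a triangle with less than a finger's width between them, and set the transformer and the tall finned heat sink beside each other, each flat on its own base, in the rectangular tray. Set the parts down rather than dropping them, and leave the short capacitor, the fat capacitor and the broad low heat sink standing where they are.

Things in the scene. Friction and masses are not known exactly. Their poses are not given: they have to be found in the camera images.
- cap_a: Tall slim can capacitor, one of three alike (cap_a, cap_b and cap_c are interchangeable): black sleeve with a grey stripe, 36 mm diameter, 82 mm high, two small screw terminals on top (to 90 mm, 17 mm apart along its y). Stands upright on the bench. Origin: centre of its underside; z up its axis. About 0.11 kg.
- cap_b: Tall slim can capacitor, one of three alike (cap_a, cap_b and cap_c are interchangeable): black sleeve with a grey stripe, 36 mm diameter, 82 mm high, two small screw terminals on top (to 90 mm, 17 mm apart along its y). Stands upright on the bench. Origin: centre of its underside; z up its axis. About 0.11 kg.
- cap_c: Tall slim can capacitor, one of three alike (cap_a, cap_b and cap_c are interchangeable): black sleeve with a grey stripe, 36 mm diameter, 82 mm high, two small screw terminals on top (to 90 mm, 17 mm apart along its y). Stands upright on the bench. Origin: centre of its underside; z up its axis. About 0.11 kg.
- cap_short: Look-alike, stays: short can capacitor, same sleeve and terminals, 36 mm diameter but only 52 mm high. Origin: centre of its underside.
- cap_fat: Look-alike, stays: fat can capacitor, same sleeve and terminals, 82 mm high but 51 mm in diameter. Origin: centre of its underside.
- transformer: Small mains transformer, a dark laminated steel core 48 mm (its y) by 20 mm (its x) by 40 mm high, with a tan taped winding that bulges out on both sides to 36 mm (its x), 31 mm long (its y), from 7 to 33 mm high. Stands on its core. Can be gripped from above across the winding (36 mm, its x) or across the core ends (48 mm, its y). Origin: centre of its underside, z up. About 0.28 kg.
- heatsink: Tall finned aluminium heat sink, 50 mm long (its x, along the fins) by 40 mm wide (its y, across the fins) by 32 mm high, base down, fins up; it grips like a solid block. Origin: centre of its underside, z up. About 0.075 kg.
- heatsink_low: Look-alike, stays: broad low finned aluminium heat sink, 70 mm (its x) by 56 mm (its y) but only 14 mm high. Origin: centre of its underside. All loose things start on the bench beside and in front of the tote, in any turn and order, centres 85 mm or more apart; among them, unlisted, a solder spool (52 mm diameter, 40 mm high) and a closed flux tin (64 mm, 21 mm high).
- tin: Round steel tin without lid, fixed: 102 mm outside and 96 mm inside diameter, 40 mm high, floor 3 mm thick. Origin: centre of its underside, z up, 4 mm above the bench. It stands at one end of a fixed black open tote 134 by 294 mm, walls 4 mm thick, 28 mm high. The tray fills the tote's other end; which end is which varies.
- tray: Rectangular grey plastic tray, fixed, beside the tin in the same tote (centres 132 mm apart): 108 mm (its x) by 138 mm (its y) outside, 100 by 130 mm inside, 18 mm high, floor 4 mm thick. Its y axis runs along the tote's length, towards or away from the tin. Origin: centre of its underside, z up, 4 mm above the bench.
Not all that is in view belongs to the job. What is shaped like the cap_c but red is not meant.

How it is judged:
By the outcome, as a careful person would: the job done as asked, in the order asked, and still so for the second after the job is handed in, with the robot touching nothing.
It also fails if it takes over 120 s, if anything falls off the work surface, if the arm or the gripper's body presses on something with over 40 N, if the wrist force passes 120 N, or if a joint passes its speed limit or range.

## Working session

There is one attempt and no reset: what is moved stays moved. The work goes in short steps, Python scripts to look and compute and a tool call to move; the robot and the scene stay as the last step left them, time stands still between calls to the robot, and variables do not carry over. Pictures are saved under pics/ and viewed, and the job is handed in when it is done.

Besides the shell and the picture viewer there is one more tool, called after ">>>" in YAML: its name, and indented under it one key for each argument. send_rows: Moves the arm, as the interface text tells. Its arguments: {"type":"object","properties":{"steps":{"type":"array"}},"required":["steps"]}

```bash
mkdir -p pics; ls; python3 - <<'E'
from plant import ctrl
import cv2
print(ctrl.get_obs(), ctrl.grasp_offset)
for n in ["scene","top"]:
    im=ctrl.read_camera(n); cv2.imwrite(f"pics/{n}0.png",im[:,:,::-1]); 
    p=ctrl.camera_params(n); print(n,p)
print(ctrl.camera_params("wrist"))
E
```

```text
pics
{'time': 0.0, 'joint_pos': array([-1.52568875e+00,  1.04719521e-01,  9.64662326e-02,  1.56390240e+00,
        4.72606247e-07,  1.35307341e+00]), 'joint_velocities': array([-1.16139543e-04, -1.46988777e-03, -7.57638441e-04, -1.21560508e-04,
        5.45449707e-05,  4.26129271e-04]), 'tau': array([ 4.11495812e-04, -5.56930053e+01,  5.03651154e+01,  1.69997028e-02,
       -3.42467456e-04, -1.13048301e-06]), 'position': array([ 155.86947704, -579.0521958 ,  230.50881735]), 'ee_rot': array([ 0.56157523, -0.56083927,  0.43047911, -0.42986081]), 'force': array([-0.35296421,  0.22269885, -0.32739886]), 'wrist_torque': array([-0.02421643, -0.01777171,  0.00785875]), 'grip_width': 0.9996417011539819} 18.700000000000003
scene {'fx': 396.99414702605526, 'fy': 396.99414702605526, 'cx': 278.3209559777225, 'cy': 212.72906190568042, 'camera_from_world': array([[-4.82395705e-01,  8.75756861e-01,  1.85554312e-02,
         3.02362472e+02],
       [ 5.95769312e-01,  3.43551099e-01, -7.25969399e-01,
        -2.72301953e+02],
       [-6.42147421e-01, -3.39149763e-01, -6.87476638e-01,
         1.23414
[... 330 characters left out ...]
-01, -1.86302014e-02, -1.67050711e-01,
         5.26880650e+02],
       [ 1.67030272e-01,  2.65877505e-03, -9.85948183e-01,
         1.17867812e+03],
       [ 0.00000000e+00,  0.00000000e+00,  0.00000000e+00,
         1.00000000e+00]])}
{'fx': 307.0482173319555, 'fy': 307.0482173319555, 'cx': 278.0782546153934, 'cy': 209.91917994299806, 'tool_from_camera': array([[ 9.99999269e-01,  7.80804348e-04,  9.23653858e-04,
        -5.87885347e-02],
       [-6.16784812e-04, -3.27697505e-01,  9.44782496e-01,
        -1.42353982e+02],
       [ 1.04036935e-03, -9.44782375e-01, -3.27696783e-01,
         8.47831028e+01],
       [ 0.00000000e+00,  0.00000000e+00,  0.00000000e+00,
         1.00000000e+00]])}
```

View pics/scene0.png

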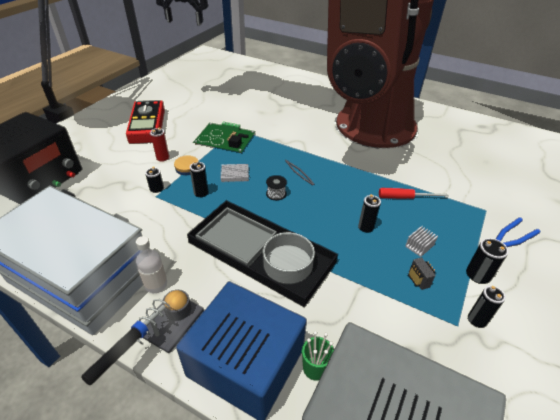

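View pics/top0.png

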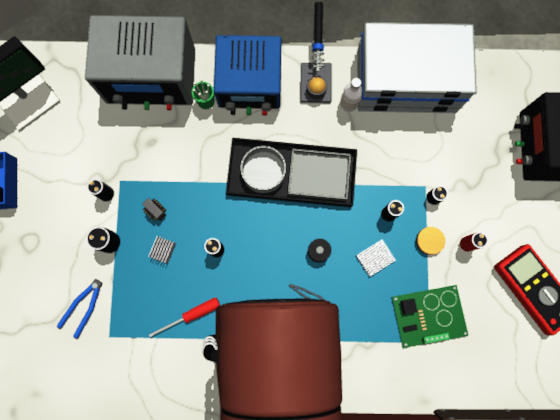

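The top view shows the tin at (264,168) and the tray at (320,174). The slim cans are at (100,190), (212,247) and (394,210). The fat can is at (100,240), the short one at (437,195) and the red one at (473,241). The transformer is at (153,209), the tall heat sink at (162,249) and the low one at (376,257).

```bash
cat > h.py <<'E'
from plant import ctrl
import numpy as np, cv2
from scipy.spatial.transform import Rotation as R
def ray(cam,uv):
    p=ctrl.camera_params(cam)
    d=np.array([(uv[0]-p['cx'])/p['fx'],(uv[1]-p['cy'])/p['fy'],1.])
    if cam=='wrist':
        o=ctrl.get_obs(); q=o['ee_rot']; Rt=R.from_quat([q[1],q[2],q[3],q[0]]).as_matrix()
        T=np.eye(4);T[:3,:3]=Rt;T[:3,3]=o['position']; M=T@p['tool_from_camera']
    else: M=np.linalg.inv(p['camera_from_world'])
    return M[:3,3], M[:3,:3]@d
def onz(cam,uv,z):
    o,d=ray(cam,uv); return o+d*(z-o[2])/d[2]
def proj(cam,P):
    p=ctrl.camera_params(cam); 
    if cam=='wrist':
        o=ctrl.get_obs(); q=o['ee_rot']; Rt=R.from_quat([q[1],q[2],q[3],q[0]]).as_matrix()
        T=np.eye(4);T[:3,:3]=Rt;T[:3,3]=o['position']; M=np.linalg.inv(T@p['tool_from_camera'])
    else: M=p['camera_from_world']
    P=np.atleast_2d(P); c=P@M[:3,:3].T+M[:3,3]
    return np.c_[p['fx']*c[:,0]/c[:,2]+p['cx'],p['fy']*c[:,1]/c[:,2]+p['cy']]
E
python3 - <<'E'
from h import *
im=ctrl.read_camera("top"); ims=ctrl.read_camera("scene")
for n in ["cap_a","transformer","heatsink","tin","tray"]:
  for cam in ["top","scene"]:
    for d in ctrl.cut_out(cam,n):
        px=d['pixels']; print(n,cam,round(d['conf'],2),np.round(d['position'],1),px.sum(), np.round(onz(cam,d['position'],20),0)[:2])
L=cv2.resize(im[140:280,70:270],None,fx=4,fy=4,interpolation=cv2.INTER_CUBIC)
Rr=cv2.resize(im[130:280,340:500],None,fx=4,fy=4,interpolation=cv2.INTER_CUBIC)
cv2.imwrite("pics/L.png",L[:,:,::-1]);cv2.imwrite("pics/R.png",Rr[:,:,::-1])
cv2.imwrite("pics/S.png",cv2.resize(ims[180:340,350:550],None,fx=4,fy=3.75)[:,:,::-1])
E
```

```text
cap_a top 0.79 [391.4 209.9] 330 [ 537. -274.]
cap_a top 0.77 [472.9 241.3] 386 [ 468. -459.]
cap_a top 0.72 [100.8 188.3] 374 [575. 397.]
cap_a top 0.71 [215.5 247.9] 294 [442. 126.]
cap_a scene 0.94 [198.6 179.9] 495 [ 512. -291.]
cap_a scene 0.84 [368.7 215.6] 611 [422. 123.]
cap_a scene 0.74 [287.5 255.9] 2091 [620.  18.]
cap_a scene 0.73 [483.7 307.6] 965 [550. 391.]
transformer top 0.7 [155.4 210.2] 338 [526. 268.]
transformer scene 0.66 [420.2 273.1] 623 [529. 268.]
heatsink top 0.82 [160.1 248.6] 440 [438. 252.]
heatsink scene 0.73 [424.8 238.9] 592 [430. 253.]
tin top 0.95 [261.3 167.7] 1621 [631.  27.]
tin scene 0.72 [289.1 258.4] 2113 [625.  23.]
tray top 0.74 [153.1 209.6] 356 [527. 273.]
tray top 0.65 [317.9 175.1] 2774 [ 616. -105.]
tray scene 0.61 [236.4 237.5] 2465 [ 629. -102.]
```

View pics/L.png

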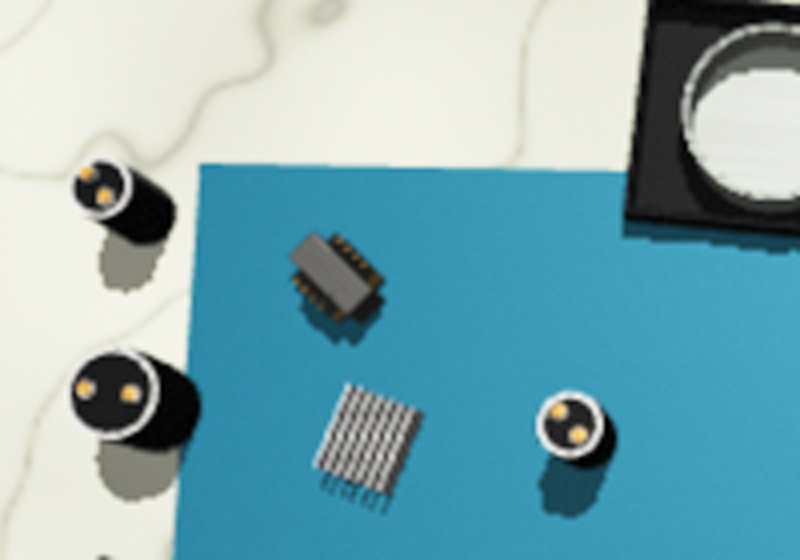

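View pics/R.png

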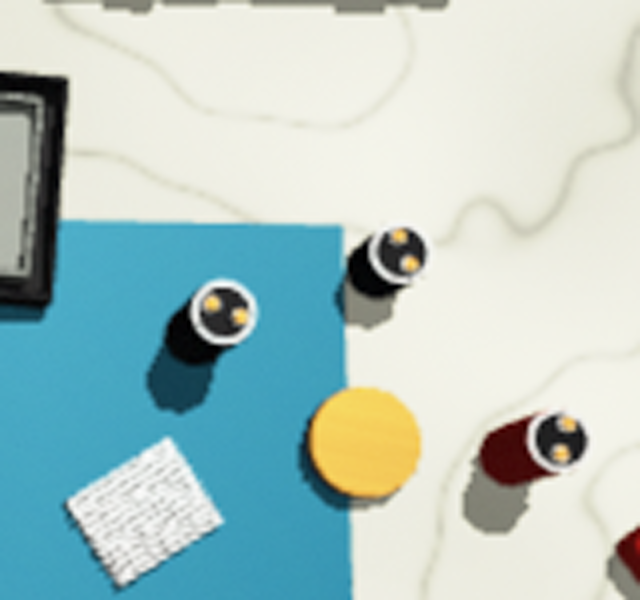

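View pics/S.png

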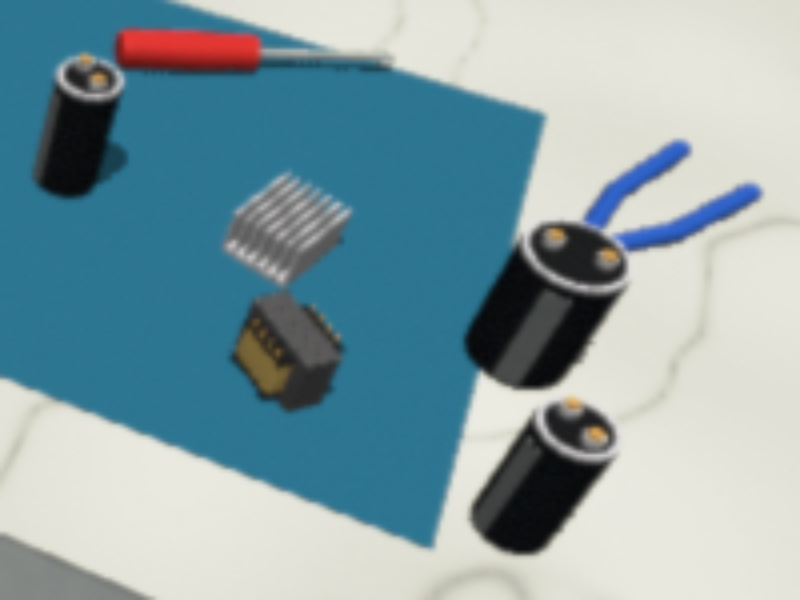

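```bash
python3 - <<'E'
from h import *
c=lambda x,y,ox,oy,s=4:((x+.5)/s-.5+ox,(y+.5)/s-.5+oy)
def pr(n,cam,uv,z): print(n,cam,np.round(uv,1),np.round(onz(cam,uv,z)[:2],1))
pr('A','top',c(101,188,70,140),82);pr('B','top',c(570,426,70,140),82);pr('C','top',c(224,312,340,130),82);pr('fat','top',c(114,394,70,140),82)
pr('short','top',c(398,254,340,130),52)
pr('A','scene',(494,294.7),82);pr('B','scene',(373,200.8),82)
T=[onz('top',c(x,y,70,140),40) for x,y in [(315,232),(290,258),(358,312),(385,285)]];
T=np.array(T);print('T',T.mean(0),np.linalg.norm(np.diff(T,axis=0),axis=1), np.degrees(np.arctan2(*(T[2]-T[1])[[1,0]])))
H=np.array([onz('top',c(x,y,70,140),32) for x,y in [(347,384),(424,412),(388,496),(314,468)]])
print('H',H.mean(0),np.linalg.norm(np.diff(H,axis=0),axis=1), np.degrees(np.arctan2(*(H[2]-H[1])[[1,0]])),np.degrees(np.arctan2(*(H[1]-H[0])[[1,0]])))
im=ctrl.read_camera('top')
cv2.imwrite("pics/tote.png",cv2.resize(im[130:215,215:370],None,fx=5,fy=5,interpolation=cv2.INTER_CUBIC)[:,:,::-1])
o=ctrl.get_obs();q=o['ee_rot'];print(R.from_quat([q[1],q[2],q[3],q[0]]).as_matrix().round(3))
E
```

```text
A top [ 94.9 186.6] [565.6 389. ]
B top [212.1 246.1] [439.4 126.3]
C top [395.6 207.6] [ 531.2 -270.9]
fat top [ 98.1 238.1] [452.1 373.4]
short top [439.1 193.1] [ 571.5 -375.7]
A scene [494.  294.7] [568.8 388.6]
B scene [373.  200.8] [440.5 127.6]
T [528.55431268 266.78593897  40.        ] [20.1940494  50.261187   21.29214535] -126.88551548651277
H [434.45422258 245.58322666  32.        ] [46.71370924 50.7108213  44.83602509] 159.53902342382065 -108.76495396701564
[[ 0.26   0.     0.966]
 [-0.966 -0.     0.26 ]
 [ 0.    -1.    -0.   ]]
```

View pics/tote.png

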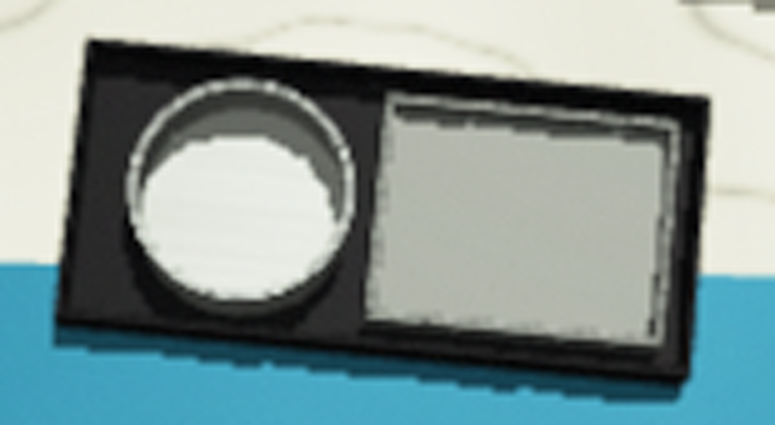

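```bash
python3 - <<'E'
from h import *
c=lambda x,y,ox=215,oy=130,s=5:((x+.5)/s-.5+ox,(y+.5)/s-.5+oy)
for nm,z,pts in [('tin',44,[(127,190),(355,190),(241,78)]),('tray',22,[(388,93),(680,118),(662,348),(364,322)]),('tote',28,[(88,42),(710,98),(690,380),(58,325)])]:
    P=np.array([onz('top',c(*p),z)[:2] for p in pts]); print(nm,P.round(1).tolist(),P.mean(0).round(1)); print(np.linalg.norm(np.diff(P,axis=0),axis=1).round(1))
    D=P[1]-P[0]; print(np.degrees(np.arctan2(D[1],D[0])))
    D=P[2]-P[-1]; print(np.degrees(np.arctan2(D[1],D[0])))
# fit model: tote yaw th and tin center; tin=tote +/-; compare projected
import itertools
E
```

```text
tin [[624.0, 74.6], [626.0, -29.4], [677.9, 23.9]] [642.7  23. ]
[104.1  74.4]
-88.91499583508805
0.0
tray [[678.5, -44.2], [669.0, -180.7], [559.5, -172.1], [569.1, -34.8]] [ 619. -108.]
[136.8 109.8 137.7]
-93.9757625722082
-93.99990794285728
tote [[698.7, 96.3], [677.2, -193.9], [543.7, -184.2], [563.8, 105.6]] [620.8 -44.1]
[291.  133.8 290.4]
-94.24328743380543
-93.97793985333644
```

```bash
python3 - <<'E'
from h import *
for b,t in [((250,108),(250,87)),((415,110),(415,92)),((352,108),(355,82))]:
    p=onz('top',b,0); o,d=ray('top',t); k=(p[0]-o[0])/d[0]; print(p.round(),(o+k*d).round())
E
```

```text
[783.  59.   0.] [783.  52. 130.]
[ 786. -339.    0.] [ 786. -311.  112.]
[ 788. -187.    0.] [ 788. -173.  156.]
```

>>> send_rows:
  steps:
    - [[1,0.8,0],[0,0,0.8],1]
    - [[1,0.8,0],[0,0,0.8],1]
    - [[1,0.8,0],[0,0,0.8],1]
    - [[1,0.8,0],[0,0,0.8],1]
    - [[1,0.8,0],[0,0,0.8],1]
    - [[1,0.8,0],[0,0,0.8],1]

```text
time: 1.35
position: [307.1, -457.3, 230.7]
ee_rot: [-0.673, 0.674, -0.216, 0.216]
force: [-0.3, -1.0, 0.1]
grip_width: 1.0
```

>>> send_rows:
  steps:
    - [[1,0.83,0],[0,0,0.69],1]
    - [[1,0.83,0],[0,0,0],1]
    - [[1,0.83,0],[0,0,0],1]
    - [[1,0.83,0],[0,0,0],1]
    - [[1,0.83,0],[0,0,0],1]
    - [[1,0.83,-0.3],[0,0,0],1]
    - [[1,0.83,-0.5],[0,0,0],1]
    - [[1,0.83,-0.5],[0,0,0],1]

```text
time: 2.15
position: [515.6, -284.2, 200.6]
ee_rot: [-0.682, 0.685, -0.178, 0.182]
force: [-0.2, -1.0, 0.0]
grip_width: 0.999
```

>>> send_rows:
  steps:
    - [[0.96,0.8,-0.6],[0,0,0],1]
    - [[0,0,0],[0,0,0],1]

```text
time: 2.35
position: [542.2, -260.1, 183.2]
ee_rot: [-0.683, 0.685, -0.178, 0.181]
force: [-0.8, 0.4, -0.3]
grip_width: 0.999
```

```bash
cat > w.py <<'E'
from h import *
import sys
o=ctrl.get_obs(); im=ctrl.read_camera('wrist'); cv2.imwrite(sys.argv[1],im[:,:,::-1]); print(o['position'],o['ee_rot'],o['force'],o['grip_width'],o['time'])
E
python3 w.py pics/w1.png
```

```text
[ 542.21499355 -260.07916321  183.17705181] [-0.68291773  0.68517671 -0.17759272  0.180602  ] [-0.82548627  0.4233911  -0.30256955] 0.9992727063486757 2.35
```

View pics/w1.png

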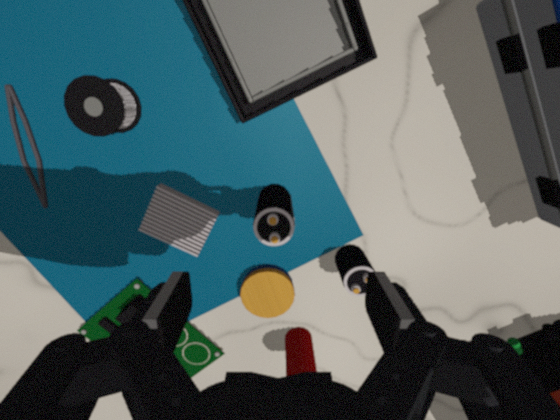

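```bash
python3 - <<'E'
from h import *
o=ctrl.get_obs()
print(ctrl.camera_params('wrist')['tool_from_camera'].round(3))
print('C by wrist',onz('wrist',(274,228),82),'short',onz('wrist',(358,280),52),'tray corner',onz('wrist',(243,122),28))
print(proj('wrist',[o['position'],[531,-271,82]]))
q=o['ee_rot'];print(R.from_quat([q[1],q[2],q[3],q[0]]).as_matrix().round(3))
E
```

```text
[[ 1.00000e+00  1.00000e-03  1.00000e-03 -1.00000e-02]
 [-1.00000e-03 -3.28000e-01  9.45000e-01 -1.42354e+02]
 [ 1.00000e-03 -9.45000e-01 -3.28000e-01  8.48120e+01]
 [ 0.00000e+00  0.00000e+00  0.00000e+00  1.00000e+00]]
C by wrist [ 530.93766677 -274.94306648   82.        ] short [ 571.3904537  -378.91629932   52.        ] tray corner [ 547.22702577 -186.84293646   28.        ]
[[277.71432285 273.07559928]
 [271.7943564  224.26839856]]
[[ 0.871  0.004  0.491]
 [-0.491 -0.005  0.871]
 [ 0.006 -1.    -0.003]]
```

>>> send_rows:
  steps:
    - [[-0.45,-0.52,-0.6],[0,0,0],1]
    - [[0,0,-0.9],[0,0,0],1]
    - [[0,0,-0.7],[0,0,0],1]
    - [[0,0,0],[0,0,0],1]

```text
time: 2.8
position: [529.3, -277.6, 130.8]
ee_rot: [-0.681, 0.686, -0.177, 0.183]
force: [-0.1, 0.5, 0.3]
grip_width: 0.999
```

```bash
python3 w.py pics/w2.png; python3 - <<'E'
from h import *
for d in ctrl.cut_out('wrist','cap_a'): print(d['conf'],d['position'],d['pixels'].sum())
print(proj('wrist',[[531,-273,82]]))
E
```

```text
[ 529.27478332 -277.64229631  130.82772955] [-0.68138098  0.68641402 -0.17666735  0.18260448] [-0.11785035  0.49950708  0.33942736] 0.999014454306018 2.8
0.86 [277.7, 213.6] 3145
0.82 [302.0, 356.5] 844
[[273.67370029 227.09099181]]
```

View pics/w2.png

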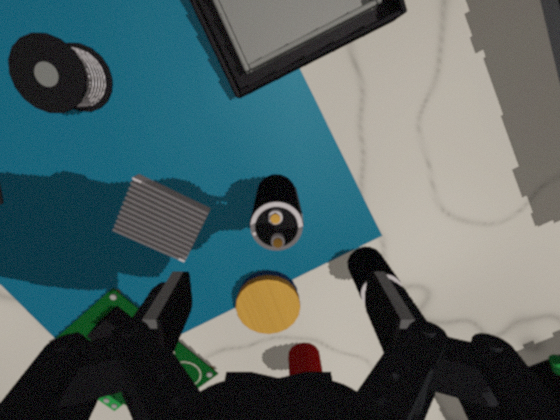

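```bash
python3 - <<'E'
from h import *
c=onz('wrist',(276.3,225.5),82); print(c, onz('wrist',(250,225),82)-onz('wrist',(303,225),82))
o=ctrl.get_obs(); print((c-o['position'])/25)
E
```

```text
[ 533.13022276 -272.86722042   82.        ] [-31.29476101  17.84403113   0.        ]
[ 0.10711171  0.21460806 -2.05819107]
```

>>> send_rows:
  steps:
    - [[0.12,0.2,-0.4],[0,0,0],1]
    - [[0,0,-1],[0,0,0],1]
    - [[0,0,-1],[0,0,0],1]
    - [[0,0,-0.6],[0,0,0],1]
    - [[0,0,0],[0,0,0],1]

```text
time: 3.4
position: [536.5, -274.7, 61.3]
ee_rot: [-0.68, 0.688, -0.173, 0.187]
force: [0.5, 0.1, -0.1]
grip_width: 0.999
```

```bash
cat > go.py <<'E'
from h import *
import sys
x,y,z,a=map(float,sys.argv[1:5]); o=ctrl.get_obs(); q=o['ee_rot']
C=R.from_quat([q[1],q[2],q[3],q[0]]); t=np.radians(a)
M=np.array([[np.cos(t),0,-np.sin(t)],[np.sin(t),0,np.cos(t)],[0,-1,0]])
rv=(R.from_matrix(M)*C.inv()).as_rotvec()
m=C.as_matrix()
print('pos',o['position'].round(1),'jaw',np.degrees(np.arctan2(m[1,0],m[0,0])).round(1),'grip',round(o['grip_width'],3),'t',o['time'],'F',o['force'].round(1))
print('shift',((np.array([x,y,z])-o['position'])/25).round(2),'turn',(np.degrees(rv)/8).round(2))
E
python3 go.py 532.5 -272.7 50 -30
```

```text
pos [ 536.5 -274.7   61.3] jaw -29.4 grip 0.999 t 3.4 F [ 0.5  0.1 -0.1]
shift [-0.16  0.08 -0.45] turn [ 0.12  0.12 -0.07]
```

>>> send_rows:
  steps:
    - [[-0.16,0.08,-0.45],[0.12,0.12,-0.07],1]
    - [[0,0,0],[0,0,0],1]

```text
time: 3.6
position: [532.8, -272.8, 50.8]
ee_rot: [-0.683, 0.683, -0.184, 0.183]
force: [0.0, 0.3, -1.4]
grip_width: 1.001
```

```bash
python3 go.py 532.5 -272.7 50 -30
```

```text
pos [ 532.8 -272.8   50.8] jaw -30.0 grip 1.001 t 3.6 F [ 0.   0.3 -1.4]
shift [-0.01  0.   -0.03] turn [-0.   -0.01  0.01]
```

>>> send_rows:
  steps:
    - [[0,0,0],[0,0,0],-0.2]
    - [[0,0,0],[0,0,0],-0.6]
    - [[0,0,0],[0,0,0],-0.6]
    - [[0,0,0],[0,0,0],-1]
    - [[0,0,0],[0,0,0],-1]
    - [[0,0,0],[0,0,0],-1]

```text
time: 4.2
position: [534.2, -274.1, 53.6]
ee_rot: [-0.682, 0.683, -0.182, 0.184]
force: [0.1, -0.9, -0.4]
grip_width: 0.405
```

>>> send_rows:
  steps:
    - [[0,0,0],[0,0,0],-1]
    - [[0,0,0],[0,0,0],-1]
    - [[0,0,0.4],[0,0,0],-1]
    - [[0,0,0],[0,0,0],-1]

```text
time: 4.6
position: [534.0, -273.9, 64.2]
ee_rot: [-0.682, 0.683, -0.183, 0.184]
force: [0.7, -0.8, -0.2]
grip_width: 0.408
```

```bash
python3 go.py 532.5 -272.7 50 -30;python3 w.py pics/w3.png
```

```text
pos [ 534.  -273.9   64.2] jaw -30.1 grip 0.408 t 4.6 F [ 0.7 -0.8 -0.2]
shift [-0.06  0.05 -0.57] turn [0.01 0.01 0.01]
[ 534.02871658 -273.87611711   64.15339067] [-0.68245616  0.68338696 -0.1826462   0.18405495] [ 0.65286284 -0.83686003 -0.19568005] 0.4080086294146143 4.6
```

View pics/w3.png

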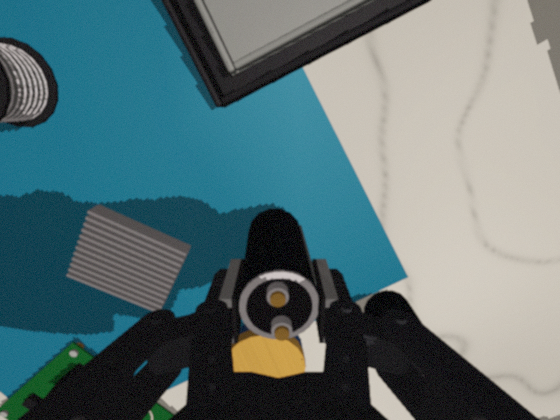

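```bash
python3 - <<'E'
from h import *
print(onz('wrist',(278.5,304),92.5)-ctrl.get_obs()['position'])
E
python3 go.py 615.7 2.9 190 -30
```

```text
[ 1.30136117  1.62019572 29.24868495]
pos [ 533.7 -273.6   63.3] jaw -30.1 grip 0.405 t 4.65 F [ 0.   0.1 -1.8]
shift [ 3.28 11.06  5.07] turn [0.01 0.01 0.01]
```

>>> send_rows:
  steps:
    - [[0,0,0.8],[0,0,0],-1]
    - [[0,0,1],[0,0,0],-1]
    - [[0,0.5,1],[0,0,0],-1]
    - [[0.3,1,1],[0,0,0],-1]
    - [[0.4,1,0.8],[0,0,0],-1]
    - [[0.4,1,0.2],[0,0,0],-1]
    - [[0.4,1,0],[0,0,0],-1]
    - [[0.4,1,0],[0,0,0],-1]

```text
time: 5.45
position: [580.5, -133.8, 188.1]
ee_rot: [-0.682, 0.682, -0.185, 0.186]
force: [0.1, 0.0, -1.5]
grip_width: 0.404
```

>>> send_rows:
  steps:
    - [[0.4,1,0],[0,0,0],-1]
    - [[0.4,1,0],[0,0,0],-1]
    - [[0.4,1,0],[0,0,0],-1]
    - [[0.2,0.8,0],[0,0,0],-1]
    - [[0,0.6,0],[0,0,0],-1]
    - [[0,0.3,0],[0,0,0],-1]
    - [[0,0,0],[0,0,0],-1]

```text
time: 6.15
position: [617.1, -8.2, 188.4]
ee_rot: [-0.683, 0.683, -0.183, 0.185]
force: [-0.0, -0.3, -1.2]
grip_width: 0.409
```

```bash
python3 go.py 614.7 1.2 100 -30;python3 w.py pics/w4.png
```

```text
pos [617.1  -8.2 188.4] jaw -30.2 grip 0.409 t 6.15 F [-0.  -0.3 -1.2]
shift [-0.1   0.38 -3.54] turn [0.01 0.01 0.03]
[617.09633765  -8.23940117 188.38692438] [-0.68260959  0.68274644 -0.18349153  0.18501976] [-0.02595857 -0.27021875 -1.24202831] 0.40860270781408353 6.15
```

View pics/w4.png

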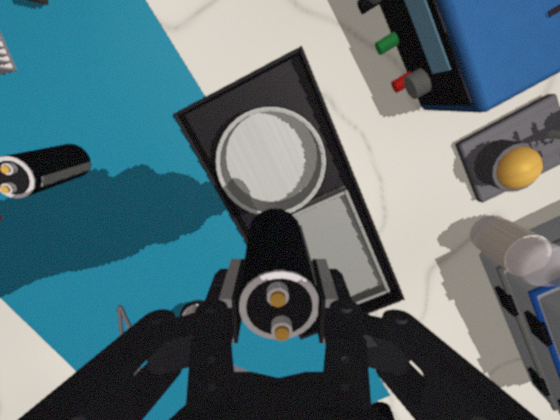

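```bash
python3 - <<'E'
from h import *
im=cv2.imread('pics/w4.png'); cv2.imwrite('pics/w4c.png',cv2.resize(im[95:225,205:340],None,fx=4.5,fy=4.5,interpolation=cv2.INTER_CUBIC))
print(onz('wrist',(271,160),44), onz('wrist',(216,160),44)-onz('wrist',(326,160),44))
# overlay predicted rims for hypothesised centre
t=np.linspace(0,2*np.pi,100)
for cen in [(627.5,23.3)]:
    for r,z,col in [(51,44,(0,0,255)),(48,44,(0,255,0))]:
        P=proj('wrist',np.c_[cen[0]+r*np.cos(t),cen[1]+r*np.sin(t),0*t+z])
        cv2.polylines(im,[np.round(P*16).astype(int)],True,col,1,cv2.LINE_AA,4)
cv2.imwrite('pics/w4o.png',cv2.resize(im[95:225,205:340],None,fx=4.5,fy=4.5,interpolation=cv2.INTER_CUBIC))
E
```

```text
[629.30879718  24.17586955  44.        ] [-88.9429933   51.77397294   0.        ]
```

View pics/w4o.png

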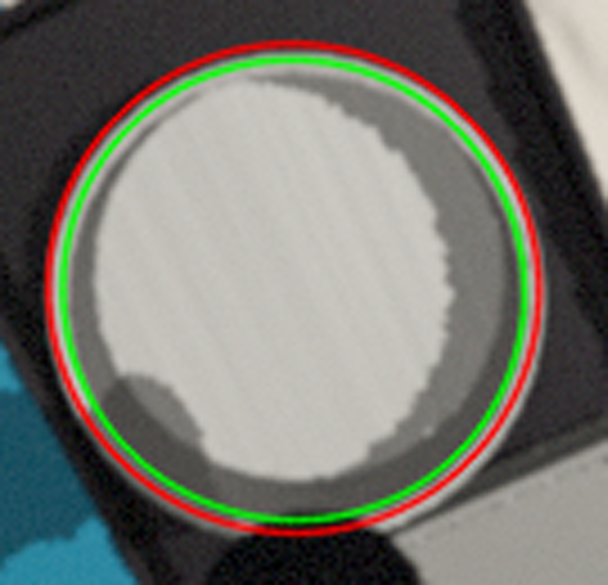

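View pics/w4c.png

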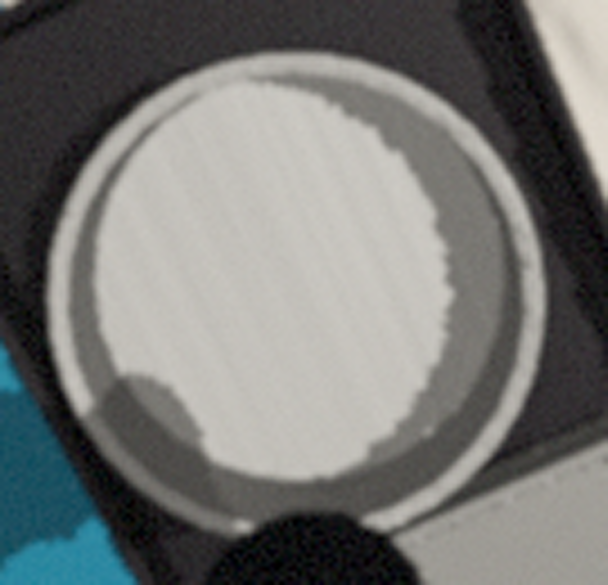

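>>> send_rows:
  steps:
    - [[-0.1,0.34,-0.3],[0,0,0.02],-1]
    - [[0,0,-0.8],[0,0,0],-1]
    - [[0,0,-0.8],[0,0,0],-1]
    - [[0,0,-0.4],[0,0,0],-1]
    - [[0,0,0],[0,0,0],-1]

```text
time: 6.7
position: [613.3, -2.3, 128.0]
ee_rot: [-0.682, 0.683, -0.184, 0.186]
force: [-0.2, 0.6, -0.8]
grip_width: 0.404
```

```bash
python3 go.py 614.5 0.3 61 -30
```

```text
pos [613.3  -2.3 128. ] jaw -30.3 grip 0.404 t 6.7 F [-0.2  0.6 -0.8]
shift [ 0.05  0.1  -2.68] turn [0.01 0.02 0.04]
```

>>> send_rows:
  steps:
    - [[0.05,0.1,-0.4],[0,0,0.04],-1]
    - [[0,0,-0.6],[0,0,0],-1]
    - [[0,0,-0.5],[0,0,0],-1]
    - [[0,0,-0.2],[0,0,0],-1]
    - [[0,0,0],[0,0,0],-1]

```text
time: 7.2
position: [615.0, -0.1, 83.0]
ee_rot: [-0.683, 0.683, -0.182, 0.184]
force: [-0.1, 0.4, -1.5]
grip_width: 0.407
```

```bash
python3 go.py 614.5 0.3 61 -30
```

```text
pos [ 6.15e+02 -1.00e-01  8.30e+01] jaw -30.0 grip 0.407 t 7.2 F [-0.1  0.4 -1.5]
shift [-0.02  0.02 -0.88] turn [ 0.01  0.03 -0.  ]
```

>>> send_rows:
  steps:
    - [[0,0,-0.4],[0,0,0],-1]
    - [[0,0,-0.25],[0,0,0],-1]
    - [[0,0,-0.12],[0,0,0],-1]
    - [[0,0,-0.05],[0,0,0],-1]

```text
time: 7.6
position: [615.5, -0.2, 61.6]
ee_rot: [-0.683, 0.683, -0.181, 0.185]
force: [-0.2, 0.1, -1.8]
grip_width: 0.407
```

```bash
python3 go.py 614.5 0.3 61 -30
```

```text
pos [ 6.155e+02 -2.000e-01  6.160e+01] jaw -30.0 grip 0.407 t 7.6 F [-0.2  0.1 -1.8]
shift [-0.04  0.02 -0.02] turn [ 0.02  0.03 -0.  ]
```

Still no contact. I'll lower in ~1 mm steps.

>>> send_rows:
  steps:
    - [[-0.03,0.02,-0.05],[0.02,0.03,0],-1]
    - [[0,0,-0.04],[0,0,0],-1]

```text
time: 7.8
position: [615.1, 0.4, 60.2]
ee_rot: [0.684, -0.683, 0.183, -0.183]
force: [-4.7, 2.2, 10.0]
grip_width: 0.407
```

>>> send_rows:
  steps:
    - [[0,0,-0.05],[0,0,0],-1]

```text
time: 7.9
position: [615.2, 0.6, 60.1]
ee_rot: [0.684, -0.682, 0.182, -0.183]
force: [-5.7, 1.3, 10.4]
grip_width: 0.405
```

>>> send_rows:
  steps:
    - [[0,0,-0.05],[0,0,0],-1]

```text
time: 8.0
position: [615.2, 0.7, 60.2]
ee_rot: [0.684, -0.682, 0.182, -0.183]
force: [-5.5, 1.3, 7.5]
grip_width: 0.405
```

>>> send_rows:
  steps:
    - [[0,0,0],[0,0,0],-0.1]
    - [[0,0,0],[0,0,0],0.1]
    - [[0,0,0],[0,0,0],0.3]
    - [[0,0,0],[0,0,0],0.5]
    - [[0,0,0.3],[0,0,0],0.5]
    - [[0,0,0.8],[0,0,0],0.5]
    - [[0,0,1],[0,0,0],0.6]
    - [[0,0,1],[0,0,0],1]

```text
time: 8.8
position: [613.3, 1.0, 138.1]
ee_rot: [0.684, -0.683, 0.184, -0.182]
force: [0.1, -0.7, 0.7]
grip_width: 0.946
```

>>> send_rows:
  steps:
    - [[0,0,1],[0,0,0],1]
    - [[0,0,0.4],[0,0,0],1]
    - [[-0.5,0.5,0],[0,0,0.9],1]

```text
time: 9.1
position: [603.2, 12.1, 179.5]
ee_rot: [0.694, -0.693, 0.139, -0.141]
force: [0.3, 1.2, -0.3]
grip_width: 0.995
```

```bash
python3 go.py 440 127 160 90;python3 w.py pics/w5.png
```

```text
pos [603.2  12.1 179.5] jaw -22.8 grip 0.995 t 9.1 F [ 0.3  1.2 -0.3]
shift [-6.53  4.6  -0.78] turn [-3.00e-02  1.00e-02  1.41e+01]
[603.21519691  12.05425561 179.49768004] [ 0.69362295 -0.69265627  0.13867006 -0.1410146 ] [ 0.25684517  1.19827508 -0.3036027 ] 0.9949865939121334 9.1
```

View pics/w5.png

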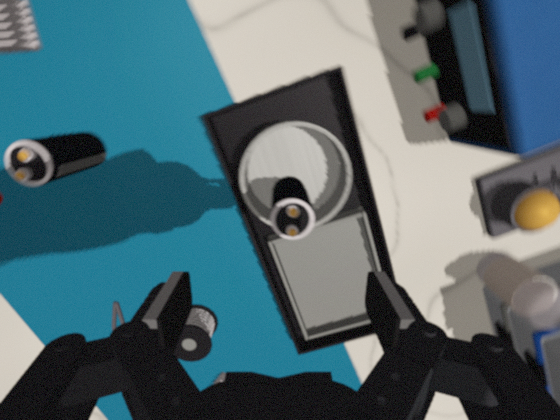

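>>> send_rows:
  steps:
    - [[-0.8,0.6,0],[0,0,0.85],1]
    - [[-0.8,0.6,0],[0,0,0.85],1]
    - [[-0.9,0.6,0],[0,0,0.85],1]
    - [[-0.9,0.6,0],[0,0,0.85],1]
    - [[-0.9,0.6,0],[0,0,0.85],1]
    - [[-0.9,0.6,-0.2],[0,0,0.85],1]
    - [[-0.7,0.5,-0.4],[0,0,0.7],1]
    - [[-0.3,0.2,-0.4],[0,0,0.5],1]

```text
time: 9.95
position: [440.3, 124.7, 150.0]
ee_rot: [0.685, -0.683, -0.18, 0.181]
force: [0.1, 0.3, 0.1]
grip_width: 0.999
```

>>> send_rows:
  steps:
    - [[0,0,-0.3],[0,0,0],1]
    - [[0,0,0],[0,0,0],1]

```text
time: 10.15
position: [438.9, 125.2, 140.4]
ee_rot: [0.685, -0.683, -0.178, 0.181]
force: [0.2, -0.5, -0.8]
grip_width: 1.0
```

```bash
python3 go.py 440 127 130 30;python3 w.py pics/w6.png
```

```text
pos [438.9 125.2 140.4] jaw 29.5 grip 1.0 t 10.15 F [ 0.2 -0.5 -0.8]
shift [ 0.04  0.07 -0.41] turn [-0.01 -0.03  0.07]
[438.89164838 125.22295459 140.35576524] [ 0.68491087 -0.68283832 -0.17830352  0.18120922] [ 0.21241834 -0.50926034 -0.8470449 ] 0.9998572056616881 10.15
```

View pics/w6.png

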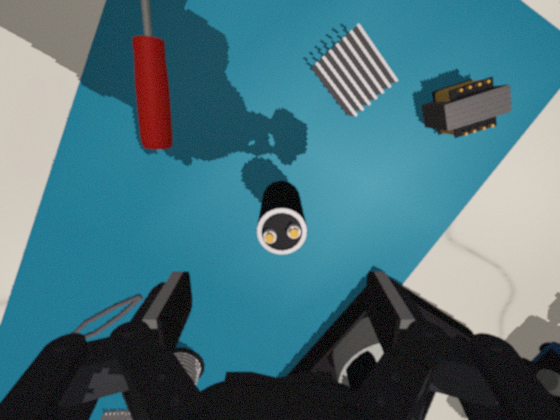

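```bash
python3 - <<'E'
from h import *
print(onz('wrist',(282,230.5),82),onz('wrist',(257,230),82)-onz('wrist',(307,230),82))
H=np.array([onz('wrist',p,32) for p in [(362,24),(398,78),(352,116),(314,66)]]);print(H.round(1),H.mean(0),np.linalg.norm(np.diff(H,axis=0),axis=1))
T=np.array([onz('wrist',p,40) for p in [(430,105),(510,86),(511,107),(435,127)]]);print(T.round(1),T.mean(0))
E
```

```text
[441.92044974 126.02866399  82.        ] [-30.87835656 -17.52522106   0.        ]
[[423.1 275.3  32. ]
 [467.1 259.2  32. ]
 [452.3 219.4  32. ]
 [407.6 235.1  32. ]] [437.52587728 247.26053871  32.        ] [46.78976777 42.53874027 47.34369719]
[[497.  254.1  40. ]
 [539.7 293.5  40. ]
 [550.7 282.9  40. ]
 [510.4 243.3  40. ]] [524.46830973 268.42834733  40.        ]
```

>>> send_rows:
  steps:
    - [[0.1,0.05,-0.5],[0,0,0.07],1]
    - [[0,0,-1],[0,0,0],1]
    - [[0,0,-0.9],[0,0,0],1]
    - [[0,0,-0.6],[0,0,0],1]
    - [[0,0,-0.2],[0,0,0],1]
    - [[0,0,0],[0,0,0],1]

```text
time: 10.8
position: [445.4, 124.4, 56.7]
ee_rot: [0.685, -0.683, -0.179, 0.181]
force: [-0.5, -0.5, -0.2]
grip_width: 0.998
```

```bash
python3 go.py 441.5 126.3 51 30
```

```text
pos [445.4 124.4  56.7] jaw 29.5 grip 0.998 t 10.8 F [-0.5 -0.5 -0.2]
shift [-0.16  0.08 -0.23] turn [-0.01 -0.02  0.06]
```

>>> send_rows:
  steps:
    - [[-0.16,0.08,-0.23],[0,0,0.06],1]
    - [[0,0,0],[0,0,0],0.2]
    - [[0,0,0],[0,0,0],-0.4]
    - [[0,0,0],[0,0,0],-1]
    - [[0,0,0],[0,0,0],-1]
    - [[0,0,0],[0,0,0],-1]
    - [[0,0,0],[0,0,0],-1]
    - [[0,0,0],[0,0,0],-1]

```text
time: 11.6
position: [443.2, 126.4, 53.3]
ee_rot: [0.683, -0.683, -0.183, 0.182]
force: [-0.1, 0.2, -1.7]
grip_width: 0.403
```

>>> send_rows:
  steps:
    - [[0,0,0],[0,0,0],-1]
    - [[0,0,0.5],[0,0,0],-1]
    - [[0,0,0],[0,0,0],-1]

```text
time: 11.9
position: [443.0, 126.4, 66.6]
ee_rot: [0.683, -0.683, -0.183, 0.182]
force: [1.7, -0.1, -0.8]
grip_width: 0.405
```

```bash
python3 go.py 441.5 126.3 51 30; python3 w.py pics/w7.png; python3 - <<'E'
import cv2
im=cv2.imread('pics/w7.png');cv2.imwrite('pics/w7c.png',cv2.resize(im[180:400,180:380],None,fx=2.7,fy=2.7))
E
```

```text
pos [443.  126.4  66.6] jaw 30.0 grip 0.405 t 11.9 F [ 1.7 -0.1 -0.8]
shift [-0.06 -0.   -0.62] turn [-0.01  0.01  0.01]
[443.03716406 126.36536625  66.59301029] [ 0.68345249 -0.68270809 -0.18328722  0.18223106] [ 1.65671994 -0.1018563  -0.77506734] 0.4048343113061779 11.9
```

View pics/w7c.png

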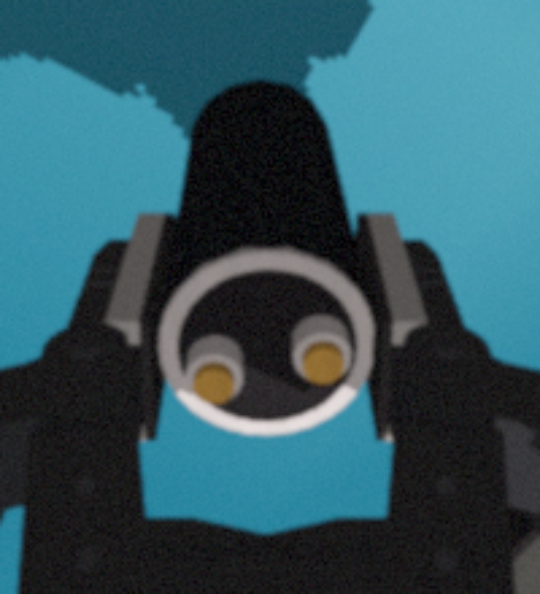

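```bash
python3 - <<'E'
from h import *
p=ctrl.get_obs()['position'];d=onz('wrist',(278.7,306),p[2]+29)-p
t=np.radians(30);print(d,'lat',-np.sin(t)*d[0]+np.cos(t)*d[1],'jaw',np.cos(t)*d[0]+np.sin(t)*d[1])
E
python3 go.py 615.4 42.6 190 30
```

```text
[ 0.06175068  0.76959809 29.        ] lat 0.6356161536155343 jaw 0.4382767023244069
pos [442.5 126.3  65.6] jaw 30.0 grip 0.401 t 11.95 F [-0.1  0.6 -2.1]
shift [ 6.92 -3.35  4.97] turn [-0.01  0.    0.01]
```

>>> send_rows:
  steps:
    - [[0,0,0.8],[0,0,0],-1]
    - [[0,0,1],[0,0,0],-1]
    - [[0.5,-0.3,1],[0,0,0],-1]
    - [[1,-0.5,1],[0,0,0],-1]
    - [[1,-0.5,0.6],[0,0,0],-1]
    - [[1,-0.5,0],[0,0,0],-1]
    - [[1,-0.5,0],[0,0,0],-1]
    - [[0.8,-0.4,0],[0,0,0],-1]

```text
time: 12.75
position: [577.1, 57.6, 180.7]
ee_rot: [0.683, -0.682, -0.184, 0.184]
force: [0.7, -0.2, -1.6]
grip_width: 0.406
```

>>> send_rows:
  steps:
    - [[0.5,-0.3,0],[0,0,0],-1]
    - [[0.2,-0.1,0],[0,0,0],-1]
    - [[0,0,0],[0,0,0],-1]

```text
time: 13.05
position: [596.9, 45.7, 179.5]
ee_rot: [0.683, -0.682, -0.183, 0.183]
force: [-0.7, 1.1, -1.1]
grip_width: 0.404
```

```bash
python3 go.py 615.7 42.1 125 30
```

```text
pos [596.9  45.7 179.5] jaw 30.0 grip 0.404 t 13.05 F [-0.7  1.1 -1.1]
shift [ 0.75 -0.14 -2.18] turn [-0.01 -0.   -0.  ]
```

>>> send_rows:
  steps:
    - [[0.5,-0.1,0],[0,0,0],-1]
    - [[0.2,0,-0.3],[0,0,0],-1]
    - [[0,0,-0.7],[0,0,0],-1]
    - [[0,0,-0.6],[0,0,0],-1]
    - [[0,0,-0.3],[0,0,0],-1]
    - [[0,0,0],[0,0,0],-1]

```text
time: 13.65
position: [611.4, 45.9, 128.8]
ee_rot: [0.684, -0.682, -0.183, 0.185]
force: [-0.5, -0.3, -1.0]
grip_width: 0.406
```

```bash
python3 go.py 615.7 42.1 85 30
```

```text
pos [611.4  45.9 128.8] jaw 30.2 grip 0.406 t 13.65 F [-0.5 -0.3 -1. ]
shift [ 0.17 -0.15 -1.75] turn [-0.02 -0.02 -0.02]
```

>>> send_rows:
  steps:
    - [[0.17,-0.15,-0.2],[-0.02,-0.02,-0.02],-1]
    - [[0,0,-0.4],[0,0,0],-1]
    - [[0,0,-0.4],[0,0,0],-1]
    - [[0,0,-0.3],[0,0,0],-1]
    - [[0,0,-0.15],[0,0,0],-1]
    - [[0,0,0],[0,0,0],-1]

```text
time: 14.25
position: [616.0, 41.9, 90.3]
ee_rot: [-0.683, 0.683, 0.183, -0.183]
force: [-0.3, -0.3, -0.8]
grip_width: 0.405
```

```bash
python3 go.py 615.7 42.1 63 30; python3 w.py pics/w8.png
```

```text
pos [616.   41.9  90.3] jaw 30.0 grip 0.405 t 14.25 F [-0.3 -0.3 -0.8]
shift [-0.01  0.01 -1.09] turn [0.01 0.01 0.  ]
[615.97430153  41.94458816  90.27490048] [-0.68262631  0.68346189  0.18305829 -0.18273157] [-0.29267233 -0.34907096 -0.82619183] 0.40487118108634546 14.25
```

View pics/w8.png

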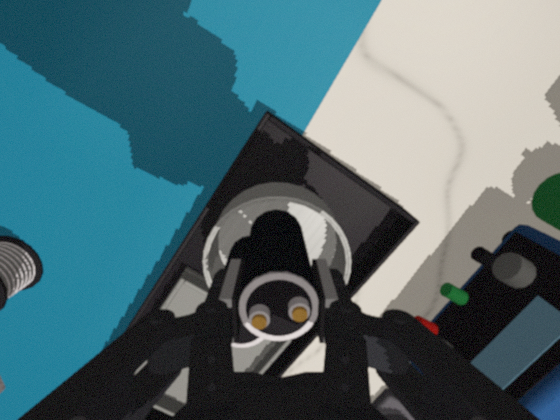

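>>> send_rows:
  steps:
    - [[0,0,-0.35],[0,0,0],-1]
    - [[0,0,-0.35],[0,0,0],-1]
    - [[0,0,-0.2],[0,0,0],-1]
    - [[0,0,-0.1],[0,0,0],-1]
    - [[0,0,-0.04],[0,0,0],-1]

```text
time: 14.8
position: [616.5, 41.9, 63.0]
ee_rot: [-0.682, 0.684, 0.184, -0.182]
force: [0.1, -0.4, -1.7]
grip_width: 0.398
```

```bash
python3 go.py 615.7 42.1 60.5 30
```

```text
pos [616.5  41.9  63. ] jaw 30.0 grip 0.398 t 14.8 F [ 0.1 -0.4 -1.7]
shift [-0.03  0.01 -0.1 ] turn [0.01 0.02 0.  ]
```

>>> send_rows:
  steps:
    - [[-0.03,0.01,-0.05],[0.01,0.02,0],-1]
    - [[0,0,-0.04],[0,0,0],-1]
    - [[0,0,-0.04],[0,0,0],-1]

```text
time: 15.1
position: [616.0, 42.2, 60.0]
ee_rot: [0.683, -0.683, -0.183, 0.183]
force: [-1.7, -0.8, 6.4]
grip_width: 0.402
```

>>> send_rows:
  steps:
    - [[0,0,-0.04],[0,0,0],-1]

```text
time: 15.2
position: [616.2, 42.0, 60.0]
ee_rot: [-0.683, 0.683, 0.183, -0.183]
force: [-4.6, -0.4, 11.1]
grip_width: 0.403
```

>>> send_rows:
  steps:
    - [[0,0,0],[0,0,0],-0.1]
    - [[0,0,0],[0,0,0],0.1]
    - [[0,0,0],[0,0,0],0.2]
    - [[0,0,0],[0,0,0],0.2]
    - [[0,0,0.4],[0,0,0],0.2]
    - [[0,0,0.8],[0,0,0],0.2]
    - [[0,0,1],[0,0,0],0.6]
    - [[0,0,1],[0,0,0],1]

```text
time: 16.0
position: [614.0, 42.3, 140.8]
ee_rot: [0.684, -0.682, -0.181, 0.184]
force: [-0.1, -0.8, -0.2]
grip_width: 0.914
```

>>> send_rows:
  steps:
    - [[0,0,1],[0,0,0],1]
    - [[-0.3,0.3,0.5],[0,0,0.8],1]
    - [[-0.4,0.8,0],[0,0,0.9],1]
    - [[-0.3,1,0],[0,0,0.9],1]
    - [[-0.3,1,0],[0,0,0.9],1]

```text
time: 16.5
position: [584.1, 118.7, 189.6]
ee_rot: [-0.615, 0.618, 0.348, -0.344]
force: [-0.0, -0.2, -0.1]
grip_width: 0.998
```

```bash
python3 go.py 567 389 150 90; python3 - <<'E'
from h import *
im=ctrl.read_camera('top');cv2.imwrite('pics/t2.png',cv2.resize(im[100:260,60:370],None,fx=2.5,fy=2.5)[:,:,::-1])
E
```

```text
pos [584.1 118.7 189.6] jaw 58.6 grip 0.998 t 16.5 F [-0.  -0.2 -0.1]
shift [-0.68 10.81 -1.58] turn [-0.01  0.05  3.92]
```

View pics/t2.png

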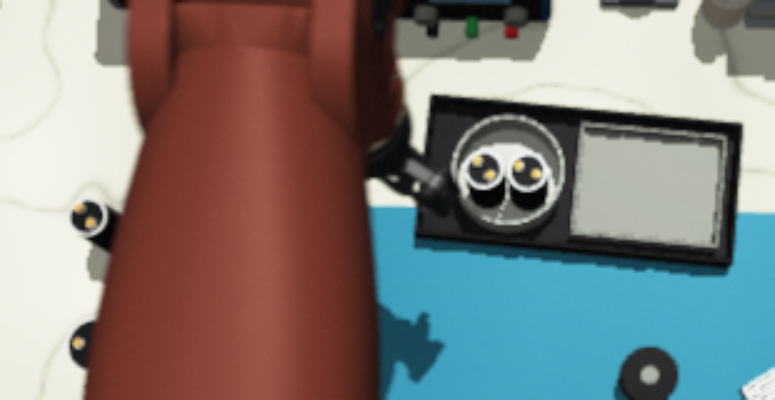

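>>> send_rows:
  steps:
    - [[0,1,0],[0,0,0.9],1]
    - [[0,1,0],[0,0,0.9],1]
    - [[0,1,0],[0,0,0.9],1]
    - [[-0.1,1,0],[0,0,0.8],1]
    - [[-0.1,1,0],[0,0,0.3],1]
    - [[-0.1,1,0],[0,0,0],1]
    - [[-0.1,1,0],[0,0,0],1]
    - [[-0.1,1,-0.2],[0,0,0],1]

```text
time: 17.35
position: [570.8, 328.5, 192.7]
ee_rot: [-0.496, 0.499, 0.507, -0.498]
force: [-0.0, -0.1, -1.0]
grip_width: 0.997
```

>>> send_rows:
  steps:
    - [[-0.1,0.9,-0.4],[0,0,0],1]
    - [[0,0.5,-0.5],[0,0,0],1]
    - [[0,0.1,-0.5],[0,0,0],1]
    - [[0,0,-0.2],[0,0,0],1]
    - [[0,0,0],[0,0,0],1]

```text
time: 17.85
position: [567.7, 368.7, 151.3]
ee_rot: [-0.495, 0.499, 0.508, -0.498]
force: [-0.1, 0.2, -0.6]
grip_width: 0.998
```

```bash
python3 go.py 567 389 130 90;python3 w.py pics/w9.png
```

```text
pos [567.7 368.7 151.3] jaw 90.7 grip 0.998 t 17.85 F [-0.1  0.2 -0.6]
shift [-0.03  0.81 -0.85] turn [-0.04  0.09 -0.09]
[567.72188271 368.74576738 151.28744002] [-0.49515085  0.49856366  0.50772198 -0.49847598] [-0.08174662  0.1738651  -0.59818256] 0.9976972943640713 17.85
```

View pics/w9.png

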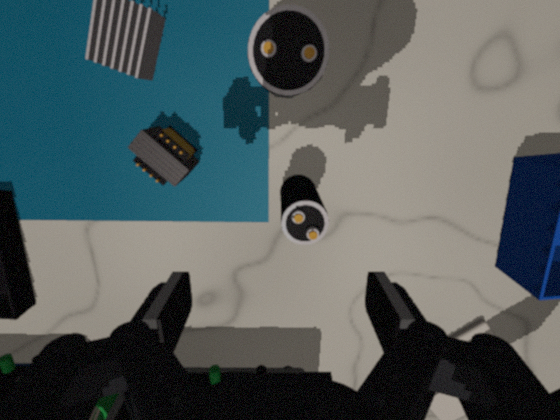

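```bash
python3 - <<'E'
from h import *
print(onz('wrist',(304.5,221.5),82),onz('wrist',(281,221),82)-onz('wrist',(328,221),82))
T=np.array([onz('wrist',p,40) for p in [(144,131),(197,166),(180,185),(129,150)]]);print(T.mean(0))
E
```

```text
[566.70982174 388.6454942   82.        ] [  0.38712951 -34.82884096   0.        ]
[528.9804204  273.86507356  40.        ]
```

>>> send_rows:
  steps:
    - [[-0.03,0.5,-0.3],[-0.04,0.09,-0.09],1]
    - [[0,0.25,-0.5],[0,0,0],1]
    - [[0,0,-0.5],[0,0,0],1]
    - [[0,0,-0.1],[0,0,0],1]
    - [[0,0,0],[0,0,0],1]

```text
time: 18.4
position: [568.9, 384.5, 116.2]
ee_rot: [-0.5, 0.501, 0.5, -0.498]
force: [0.7, -0.6, 0.3]
grip_width: 1.004
```

```bash
python3 go.py 567 388.8 51 90
```

```text
pos [568.9 384.5 116.2] jaw 89.8 grip 1.004 t 18.4 F [ 0.7 -0.6  0.3]
shift [-0.08  0.17 -2.61] turn [-0.    0.02  0.03]
```

>>> send_rows:
  steps:
    - [[-0.08,0.17,-0.3],[0,0,0],1]
    - [[0,0,-0.8],[0,0,0],1]
    - [[0,0,-0.8],[0,0,0],1]
    - [[0,0,-0.5],[0,0,0],1]
    - [[0,0,-0.1],[0,0,0],1]
    - [[0,0,0],[0,0,0],1]

```text
time: 19.0
position: [567.2, 389.1, 52.9]
ee_rot: [-0.5, 0.502, 0.501, -0.497]
force: [0.9, 0.4, -0.4]
grip_width: 1.0
```

```bash
python3 go.py 567 388.8 51 90
```

```text
pos [567.2 389.1  52.9] jaw 89.8 grip 1.0 t 19.0 F [ 0.9  0.4 -0.4]
shift [-0.01 -0.01 -0.07] turn [-0.01  0.04  0.03]
```

>>> send_rows:
  steps:
    - [[0,0,-0.05],[0,0.04,0.03],1]
    - [[0,0,0],[0,0,0],0.2]
    - [[0,0,0],[0,0,0],-0.4]
    - [[0,0,0],[0,0,0],-1]
    - [[0,0,0],[0,0,0],-1]
    - [[0,0,0],[0,0,0],-1]
    - [[0,0,0],[0,0,0],-1]
    - [[0,0,0],[0,0,0],-1]

```text
time: 19.8
position: [569.0, 389.8, 55.1]
ee_rot: [-0.5, 0.5, 0.502, -0.498]
force: [0.3, -0.6, 0.4]
grip_width: 0.406
```

>>> send_rows:
  steps:
    - [[0,0,0],[0,0,0],-1]
    - [[0,0,0.5],[0,0,0],-1]
    - [[0,0,0],[0,0,0],-1]

```text
time: 20.1
position: [568.9, 389.8, 68.4]
ee_rot: [-0.5, 0.5, 0.502, -0.498]
force: [0.8, 1.0, -1.9]
grip_width: 0.404
```

```bash
python3 go.py 650.7 22.3 190 90; python3 w.py pics/w10.png; python3 - <<'E'
import cv2
im=cv2.imread('pics/w10.png');cv2.imwrite('pics/w10c.png',cv2.resize(im[180:400,180:380],None,fx=2.7,fy=2.7))
E
```

```text
pos [568.9 389.8  68.4] jaw 90.0 grip 0.404 t 20.1 F [ 0.8  1.  -1.9]
shift [  3.27 -14.7    4.86] turn [-0.02  0.02 -0.  ]
[568.88247956 389.8014824   68.40548662] [-0.49992484  0.49987955  0.50176609 -0.4984239 ] [ 0.81096506  0.98417375 -1.8940919 ] 0.40416888058617473 20.1
```

View pics/w10c.png

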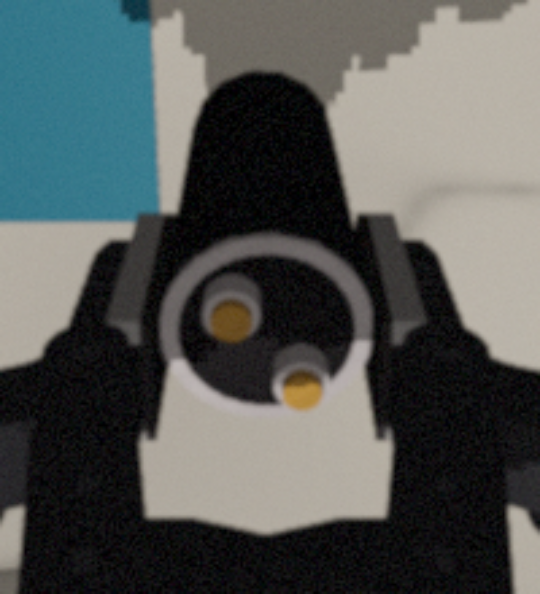

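```bash
python3 - <<'E'
from h import *
p=ctrl.get_obs()['position'];d=onz('wrist',(278.6,300.6),p[2]+27)-p
print(d)
E
```

```text
[-2.02753513  0.25695046 27.        ]
```

>>> send_rows:
  steps:
    - [[0,0,0.8],[0,0,0],-1]
    - [[0,0,1],[0,0,0],-1]
    - [[0,-0.5,1],[0,0,0],-1]
    - [[0.2,-1,1],[0,0,0],-1]
    - [[0.2,-1,0.6],[0,0,0],-1]
    - [[0.2,-1,0],[0,0,0],-1]
    - [[0.2,-1,0],[0,0,0],-1]
    - [[0.2,-1,0],[0,0,0],-1]

```text
time: 20.95
position: [591.2, 250.0, 180.5]
ee_rot: [-0.499, 0.498, 0.502, -0.501]
force: [0.1, -1.0, -1.2]
grip_width: 0.406
```

>>> send_rows:
  steps:
    - [[0.25,-1,0],[0,0,0],-1]
    - [[0.25,-1,0],[0,0,0],-1]
    - [[0.25,-1,0],[0,0,0],-1]
    - [[0.25,-1,0],[0,0,0],-1]
    - [[0.25,-1,0],[0,0,0],-1]
    - [[0.25,-1,0],[0,0,0],-1]
    - [[0.25,-0.8,0],[0,0,0],-1]
    - [[0.2,-0.5,0],[0,0,0],-1]

```text
time: 21.75
position: [641.0, 58.3, 180.7]
ee_rot: [-0.499, 0.499, 0.502, -0.5]
force: [-0.5, 0.6, -1.7]
grip_width: 0.4
```

```bash
python3 go.py 653 22.2 185 90
```

```text
pos [641.   58.3 180.7] jaw 90.3 grip 0.4 t 21.75 F [-0.5  0.6 -1.7]
shift [ 0.48 -1.44  0.17] turn [-0.01  0.01 -0.03]
```

>>> send_rows:
  steps:
    - [[0.3,-0.6,0],[0,0,0],-1]
    - [[0.15,-0.5,0],[0,0,0],-1]
    - [[0,-0.2,0],[0,0,0],-1]
    - [[0,0,0],[0,0,0],-1]

```text
time: 22.15
position: [653.4, 22.8, 180.3]
ee_rot: [-0.5, 0.499, 0.502, -0.5]
force: [-0.3, 0.6, -1.2]
grip_width: 0.401
```

```bash
python3 go.py 653 22.2 125 90; python3 w.py pics/w11.png
```

```text
pos [653.4  22.8 180.3] jaw 90.2 grip 0.401 t 22.15 F [-0.3  0.6 -1.2]
shift [-0.02 -0.02 -2.21] turn [-0.02  0.   -0.03]
[653.39595687  22.82332141 180.26617855] [-0.4995145   0.49865707  0.50157834 -0.5002455 ] [-0.3060976   0.64628641 -1.22099708] 0.40068691874049833 22.15
```

View pics/w11.png

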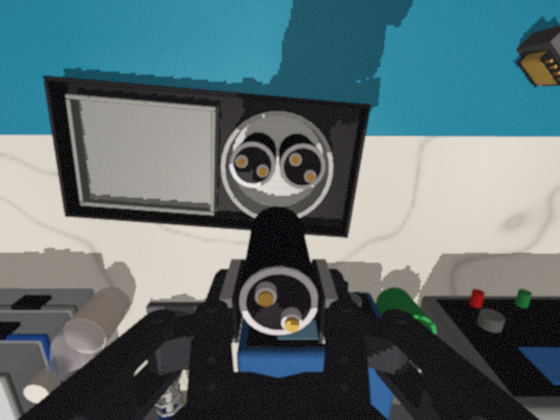

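```bash
python3 - <<'E'
from h import *
im=cv2.imread('pics/w11.png'); t=np.linspace(0,2*np.pi,100)
def circ(c,r,z,col):
    P=proj('wrist',np.c_[c[0]+r*np.cos(t),c[1]+r*np.sin(t),0*t+z]); cv2.polylines(im,[np.round((P)*16).astype(int)],True,col,1,cv2.LINE_AA,4)
circ((627.2,22.3),51,44,(0,0,255));circ((616.2,2.3),18,89,(0,255,0));circ((615.9,42.5),18,89,(0,255,0));circ((651,22.4),18,89,(255,0,255))
cv2.imwrite('pics/w11o.png',cv2.resize(im[95:230,205:345],None,fx=4.5,fy=4.4,interpolation=cv2.INTER_CUBIC))
tr=np.array([onz('wrist',p,22) for p in [(66,95),(220,102),(213,215),(80,211)]]);print(tr.mean(0),tr.round(0))
E
```

```text
[ 621.39601526 -106.83942266   22.        ] [[ 563. -171.   22.]
 [ 568.  -30.   22.]
 [ 679.  -44.   22.]
 [ 675. -182.   22.]]
```

View pics/w11o.png

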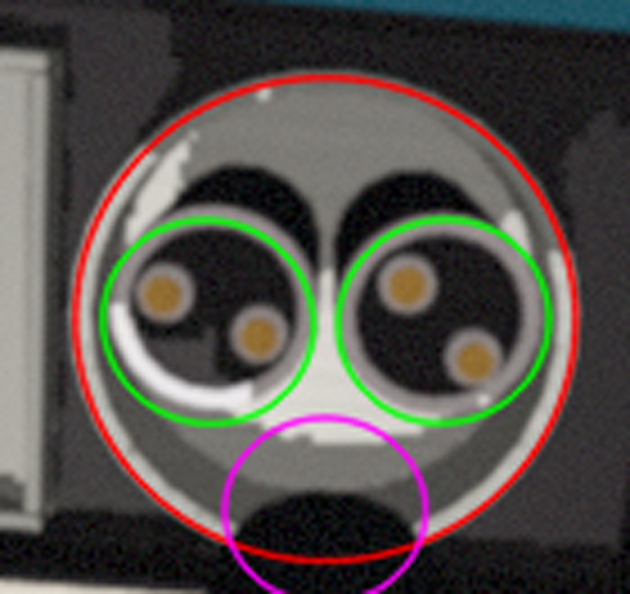

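>>> send_rows:
  steps:
    - [[-0.05,-0.02,-0.3],[-0.02,0,-0.03],-1]
    - [[0,0,-0.6],[0,0,0],-1]
    - [[0,0,-0.6],[0,0,0],-1]
    - [[0,0,-0.3],[0,0,0],-1]
    - [[0,0,0],[0,0,0],-1]

```text
time: 22.7
position: [650.4, 25.4, 129.9]
ee_rot: [0.5, -0.499, -0.5, 0.501]
force: [-0.3, -0.2, -0.6]
grip_width: 0.405
```

```bash
python3 go.py 652.3 22.2 100 90
```

```text
pos [650.4  25.4 129.9] jaw 90.1 grip 0.405 t 22.7 F [-0.3 -0.2 -0.6]
shift [ 0.08 -0.13 -1.19] turn [-0.   -0.01 -0.02]
```

>>> send_rows:
  steps:
    - [[0.08,-0.13,-0.2],[0,0,0],-1]
    - [[0,0,-0.3],[0,0,0],-1]
    - [[0,0,-0.2],[0,0,0],-1]
    - [[0,0,0],[0,0,0],-1]

```text
time: 23.1
position: [652.7, 21.9, 110.9]
ee_rot: [0.5, -0.499, -0.5, 0.501]
force: [-0.0, 0.3, -1.5]
grip_width: 0.397
```

```bash
python3 go.py 652.3 22.2 100 90
```

```text
pos [652.7  21.9 110.9] jaw 90.1 grip 0.397 t 23.1 F [-0.   0.3 -1.5]
shift [-0.01  0.01 -0.44] turn [ 0.   -0.01 -0.02]
```

>>> send_rows:
  steps:
    - [[0,0,-0.3],[0,0,0],-1]
    - [[0,0,-0.3],[0,0,0],-1]
    - [[0,0,-0.3],[0,0,0],-1]
    - [[0,0,-0.2],[0,0,0],-1]
    - [[0,0,0],[0,0,0],-1]

```text
time: 23.6
position: [652.8, 21.9, 81.2]
ee_rot: [0.5, -0.499, -0.5, 0.501]
force: [-0.5, -0.1, -0.6]
grip_width: 0.401
```

```bash
python3 go.py 652.3 22.2 62 90
```

```text
pos [652.8  21.9  81.2] jaw 90.1 grip 0.401 t 23.6 F [-0.5 -0.1 -0.6]
shift [-0.02  0.01 -0.77] turn [ 0.   -0.01 -0.02]
```

>>> send_rows:
  steps:
    - [[0,0,-0.3],[0,0,0],-1]
    - [[0,0,-0.25],[0,0,0],-1]
    - [[0,0,-0.15],[0,0,0],-1]
    - [[0,0,-0.05],[0,0,0],-1]

```text
time: 24.0
position: [653.4, 21.8, 62.0]
ee_rot: [-0.499, 0.5, 0.501, -0.501]
force: [-2.8, 0.2, 10.4]
grip_width: 0.406
```

>>> send_rows:
  steps:
    - [[0,0,-0.04],[0,0,0],-1]

```text
time: 24.1
position: [653.7, 21.8, 62.1]
ee_rot: [-0.499, 0.5, 0.501, -0.5]
force: [-4.2, -0.2, 10.0]
grip_width: 0.404
```

>>> send_rows:
  steps:
    - [[0,0,-0.03],[0,0,0],-1]

```text
time: 24.2
position: [653.8, 21.8, 62.1]
ee_rot: [-0.499, 0.5, 0.501, -0.5]
force: [-3.6, -0.4, 3.9]
grip_width: 0.405
```

Contact at TCP z = 62, which matches the 55 mm grip height plus the 7 mm floor. Releasing.

>>> send_rows:
  steps:
    - [[0,0,0],[0,0,0],-0.1]
    - [[0,0,0],[0,0,0],0.05]
    - [[0,0,0],[0,0,0],0.1]
    - [[0,0,0],[0,0,0],0.1]
    - [[0,0,0.4],[0,0,0],0.1]
    - [[0,0,0.7],[0,0,0],0.1]
    - [[0,0,0.9],[0,0,0],0.2]
    - [[0,0,1],[0,0,0],1]

```text
time: 25.0
position: [651.6, 22.1, 136.9]
ee_rot: [0.5, -0.498, -0.5, 0.501]
force: [-0.6, -0.1, 0.5]
grip_width: 0.754
```

>>> send_rows:
  steps:
    - [[0,0,1],[0,0,0],1]
    - [[0,0,0.6],[0,0,0],1]
    - [[-0.4,0.5,0],[0,0,0],1]
    - [[-0.6,1,0],[0,0,0],1]
    - [[-0.6,1,0],[0,0,0],1]
    - [[-0.6,1,0],[0,0,0],1]

```text
time: 25.6
position: [598.8, 108.2, 186.4]
ee_rot: [-0.499, 0.503, 0.5, -0.498]
force: [0.7, 0.1, 0.3]
grip_width: 0.999
```

```bash
python3 go.py 528 269 140 143; python3 w.py pics/w12.png
```

```text
pos [598.8 108.2 186.4] jaw 89.8 grip 0.999 t 25.6 F [0.7 0.1 0.3]
shift [-2.83  6.43 -1.86] turn [-0.01  0.04  6.65]
[598.80970952 108.22655354 186.43189351] [-0.49886543  0.50258383  0.50040999 -0.49812912] [0.68718652 0.14618976 0.31755427] 0.9992931332388666 25.6
```

View pics/w12.png

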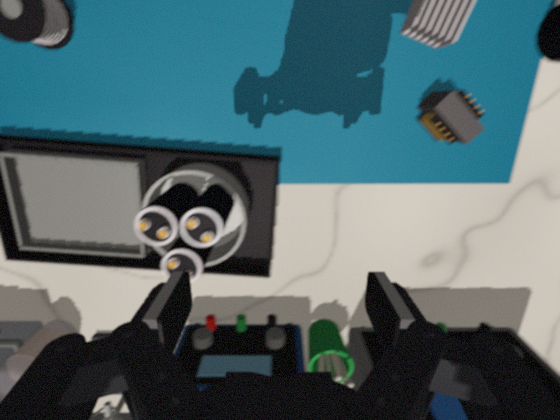

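>>> send_rows:
  steps:
    - [[-0.3,0.8,0],[0,0,0.85],1]
    - [[-0.4,0.9,0],[0,0,0.85],1]
    - [[-0.4,0.9,0],[0,0,0.85],1]
    - [[-0.4,0.9,0],[0,0,0.85],1]
    - [[-0.4,0.9,0],[0,0,0.85],1]
    - [[-0.4,0.8,-0.3],[0,0,0.85],1]
    - [[-0.4,0.6,-0.5],[0,0,0.85],1]
    - [[-0.1,0.3,-0.5],[0,0,0.7],1]

```text
time: 26.45
position: [524.6, 270.7, 157.7]
ee_rot: [-0.209, 0.213, 0.678, -0.672]
force: [0.6, -0.2, 0.5]
grip_width: 1.002
```

>>> send_rows:
  steps:
    - [[0,0,-0.5],[0,0,0],1]
    - [[0,0,0],[0,0,0],1]

```text
time: 26.65
position: [523.4, 271.3, 143.1]
ee_rot: [-0.21, 0.212, 0.677, -0.673]
force: [0.9, -0.5, -0.0]
grip_width: 0.997
```

```bash
python3 go.py 528 269 100 143; python3 w.py pics/w13.png
```

```text
pos [523.4 271.3 143.1] jaw 145.3 grip 0.997 t 26.65 F [ 0.9 -0.5 -0. ]
shift [ 0.18 -0.09 -1.72] turn [-0.04  0.04 -0.29]
[523.40783894 271.28740654 143.0785452 ] [-0.20954576  0.21163948  0.67745824 -0.67256943] [ 0.8565431  -0.49423457 -0.01148625] 0.9973315918186526 26.65
```

View pics/w13.png

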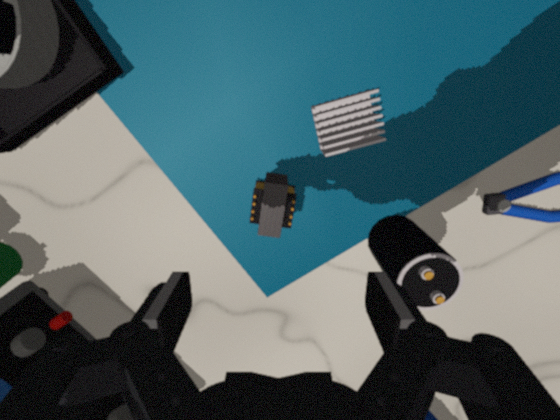

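```bash
python3 - <<'E'
import cv2
im=cv2.imread('pics/w13.png');cv2.imwrite('pics/w13c.png',cv2.resize(im[80:250,230:400],None,fx=3.5,fy=3.5,interpolation=cv2.INTER_CUBIC))
E
```

```text
(no output)
```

View pics/w13c.png

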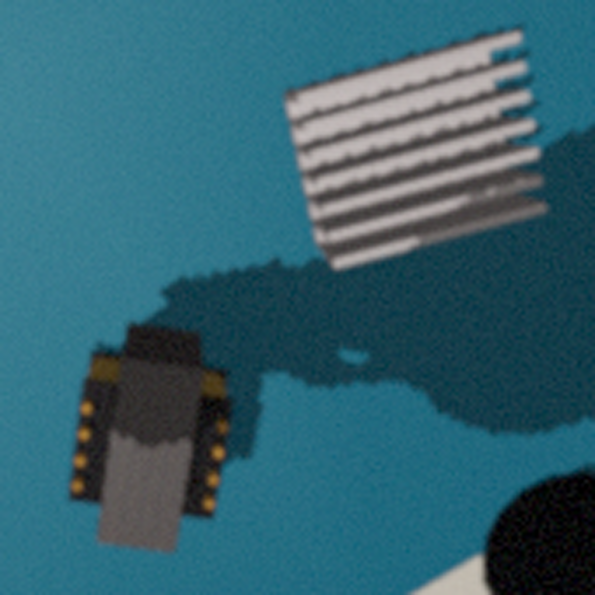

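```bash
python3 - <<'E'
from h import *
c=lambda p:((p[0]+.5)/3.5-.5+230,(p[1]+.5)/3.5-.5+80)
T=np.array([onz('wrist',c(p),40) for p in [(120,358),(202,366),(173,552),(98,542)]]);print(T.mean(0),np.linalg.norm(np.diff(T,axis=0),axis=1)); 
for d in (T[3]-T[0],T[2]-T[1]): print(np.degrees(np.arctan2(d[1],d[0])))
H=np.array([onz('wrist',c(p),32) for p in [(286,93),(522,32),(548,208),(335,268)]]);print(H.mean(0),np.linalg.norm(np.diff(H,axis=0),axis=1))
for d in (H[1]-H[0],H[2]-H[3],H[3]-H[0],H[2]-H[1]): print(np.degrees(np.arctan2(d[1],d[0])))
E
```

```text
[529.66379025 269.98950684  40.        ] [19.40101515 48.57866337 18.95025562]
47.89660561043124
47.37435181832075
[437.78294248 247.31993571  32.        ] [52.9051848  39.26365136 50.51777033]
159.28934145105566
161.37281551199672
73.76155449508072
70.44685528760434
```

>>> send_rows:
  steps:
    - [[0.25,-0.05,-0.3],[-0.04,0.04,-0.78],1]
    - [[0,0,-0.9],[0,0,0],1]
    - [[0,0,-1],[0,0,0],1]
    - [[0,0,-0.9],[0,0,0],1]
    - [[0,0,-0.5],[0,0,0],1]
    - [[0,0,0],[0,0,0],1]

```text
time: 27.3
position: [535.5, 266.6, 56.9]
ee_rot: [-0.252, 0.257, 0.661, -0.658]
force: [1.2, -0.3, -0.5]
grip_width: 1.003
```

```bash
python3 go.py 529.7 270 5 139
```

```text
pos [535.5 266.6  56.9] jaw 137.8 grip 1.003 t 27.3 F [ 1.2 -0.3 -0.5]
shift [-0.23  0.13 -2.08] turn [-0.01  0.06  0.15]
```

>>> send_rows:
  steps:
    - [[-0.23,0.13,-0.1],[0,0.06,0.15],1]
    - [[0,0,-0.5],[0,0,0],1]
    - [[0,0,-0.6],[0,0,0],1]
    - [[0,0,-0.4],[0,0,0],1]
    - [[0,0,-0.1],[0,0,0],1]
    - [[0,0,0],[0,0,0],1]

```text
time: 27.9
position: [531.2, 270.3, 14.2]
ee_rot: [-0.247, 0.248, 0.663, -0.661]
force: [0.5, -0.6, 0.1]
grip_width: 1.001
```

```bash
python3 go.py 529.7 270 5 139; python3 w.py pics/w14.png
```

```text
pos [531.2 270.3  14.2] jaw 139.0 grip 1.001 t 27.9 F [ 0.5 -0.6  0.1]
shift [-0.06 -0.01 -0.37] turn [-0.01  0.02 -0.  ]
[531.18294269 270.27270603  14.16808473] [-0.24687298  0.2482056   0.66337176 -0.66135136] [ 0.50281198 -0.57314202  0.07994179] 1.0008036128575872 27.9
```

View pics/w14.png

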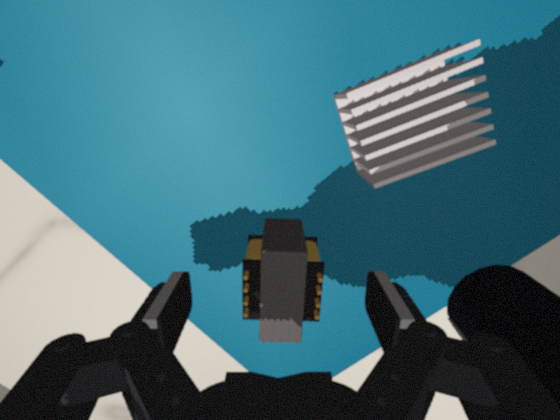

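```bash
python3 - <<'E'
from h import *
print(onz('wrist',(282,250),40),onz('wrist',(281,341),40),onz('wrist',(281.5,293),40))
E
```

```text
[512.67915903 251.50095468  40.        ] [544.19337056 287.44024191  40.        ] [526.67573648 267.44435967  40.        ]
```

>>> send_rows:
  steps:
    - [[-0.1,-0.03,-0.3],[0,0.02,0],1]
    - [[0,0,-0.06],[0,0,0],1]
    - [[0,0,0],[0,0,0],0.2]
    - [[0,0,0],[0,0,0],-0.4]
    - [[0,0,0],[0,0,0],-1]
    - [[0,0,0],[0,0,0],-1]
    - [[0,0,0],[0,0,0],-1]
    - [[0,0,0],[0,0,0],-1]

```text
time: 28.75
position: [529.6, 269.7, 6.2]
ee_rot: [-0.247, 0.248, 0.663, -0.661]
force: [-0.2, 0.7, -0.9]
grip_width: 0.41
```

>>> send_rows:
  steps:
    - [[0,0,0],[0,0,0],-1]
    - [[0,0,0],[0,0,0],-1]

```text
time: 28.95
position: [529.6, 269.7, 6.2]
ee_rot: [-0.247, 0.248, 0.663, -0.661]
force: [-0.7, 0.2, -1.4]
grip_width: 0.412
```

```bash
python3 go.py 529.7 270 5 139; python3 w.py pics/w15.png
```

```text
pos [529.6 269.7   6.2] jaw 139.0 grip 0.412 t 28.95 F [-0.7  0.2 -1.4]
shift [ 0.01  0.01 -0.05] turn [-0.02  0.01 -0.  ]
[529.5703087  269.72817883   6.23977828] [-0.24718099  0.24791834  0.66346365 -0.66125187] [-0.68047746  0.19308209 -1.35298606] 0.4123659924990595 28.95
```

View pics/w15.png

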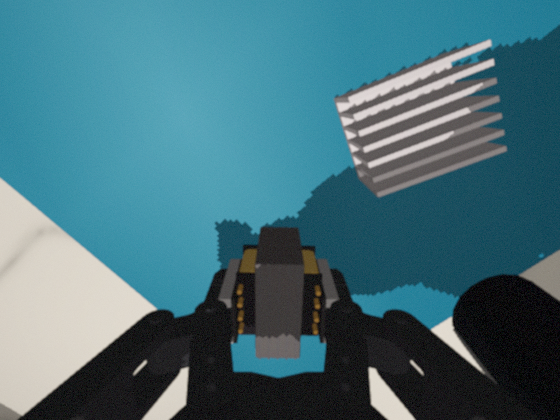

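```bash
python3 - <<'E'
from h import *
p=ctrl.get_obs()['position']; a=onz('wrist',(279.5,263),40);b=onz('wrist',(278,356),40);d=(a+b)/2-p;t=np.radians(139)
print(np.linalg.norm(a-b),d,'jaw',np.cos(t)*d[0]+np.sin(t)*d[1],'lat',-np.sin(t)*d[0]+np.cos(t)*d[1], np.degrees(np.arctan2(*(b-a)[[1,0]])))
E
```

```text
47.10405647052072 [-0.97461809 -0.68697384 33.77503116] jaw 0.2848582187379308 lat 1.1578727325224345 48.34103747680851
```

>>> send_rows:
  steps:
    - [[0,0,0.4],[0,0,0],-1]
    - [[0,0,0.8],[0,0,0],-1]
    - [[0,0,1],[0,0,0],-1]
    - [[0,0,1],[0,0,0],-1]
    - [[0,0,1],[0,0,0],-1]
    - [[0.1,-0.4,1],[0,0,0.3],-1]
    - [[0.2,-0.9,1],[0,0,0.5],-1]
    - [[0.2,-1,0.5],[0,0,0.5],-1]

```text
time: 29.8
position: [537.3, 212.3, 180.5]
ee_rot: [0.185, -0.182, -0.683, 0.683]
force: [0.3, 0.0, -1.9]
grip_width: 0.414
```

```bash
python3 go.py 621.2 -80.3 175 175.9
```

```text
pos [537.3 212.3 180.5] jaw 149.9 grip 0.414 t 29.8 F [ 0.3  0.  -1.9]
shift [  3.36 -11.7   -0.22] turn [ 0.01 -0.03  3.24]
```

>>> send_rows:
  steps:
    - [[0.3,-1,0],[0,0,0.5],-1]
    - [[0.3,-1,0],[0,0,0.5],-1]
    - [[0.3,-1,0],[0,0,0.5],-1]
    - [[0.3,-1,0],[0,0,0.5],-1]
    - [[0.3,-1,0],[0,0,0.5],-1]
    - [[0.3,-1,0],[0,0,0.4],-1]
    - [[0.3,-1,0],[0,0,0.2],-1]
    - [[0.3,-1,0],[0,0,0],-1]

```text
time: 30.6
position: [599.5, 4.7, 190.0]
ee_rot: [-0.023, 0.026, 0.707, -0.706]
force: [-0.4, -0.6, -3.2]
grip_width: 0.418
```

>>> send_rows:
  steps:
    - [[0.3,-1,0],[0,0,0],-1]
    - [[0.3,-1,0],[0,0,0],-1]
    - [[0.2,-0.6,0],[0,0,0],-1]
    - [[0,-0.2,0],[0,0,0],-1]
    - [[0,0,0],[0,0,0],-1]

```text
time: 31.1
position: [619.9, -70.7, 191.9]
ee_rot: [-0.024, 0.027, 0.707, -0.706]
force: [0.7, -0.4, -2.7]
grip_width: 0.41
```

```bash
python3 go.py 621.3 -79.1 100 175.9; python3 w.py pics/w16.png
```

```text
pos [619.9 -70.7 191.9] jaw 175.9 grip 0.41 t 31.1 F [ 0.7 -0.4 -2.7]
shift [ 0.06 -0.34 -3.68] turn [-0.01  0.03  0.  ]
[619.89985179 -70.70860773 191.91472663] [-0.02397248  0.0269086   0.70701801 -0.70627671] [ 0.7460713  -0.44063148 -2.69474522] 0.4100665774732867 31.1
```

View pics/w16.png

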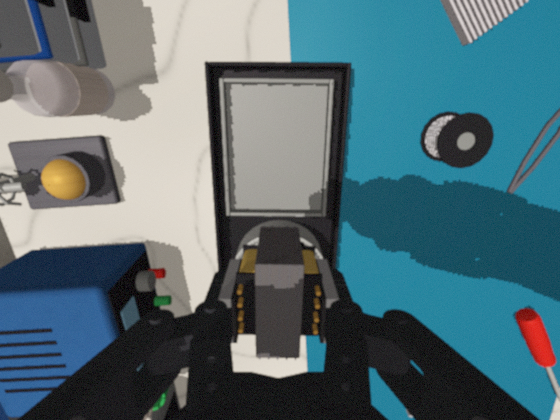

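```bash
python3 - <<'E'
from h import *
im=cv2.imread('pics/w16.png')
def box(c,ax,ay,z,col,u=np.array([.0715,.9974])):
    v=np.array([.9974,-.0715]); P=np.array([[*(np.array(c)+sx*ax*v+sy*ay*u),z] for sx,sy in [(1,1),(1,-1),(-1,-1),(-1,1)]])
    cv2.polylines(im,[np.round(proj('wrist',P)*16).astype(int)],True,col,1,cv2.LINE_AA,4)
box((619.2,-108.2),54,69,22,(0,0,255)); box((619.2,-108.2),50,65,22,(0,255,0))
cv2.imwrite('pics/w16o.png',cv2.resize(im[55:235,195:365],None,fx=3.3,fy=3.3,interpolation=cv2.INTER_CUBIC))
E
```

```text
(no output)
```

View pics/w16o.png

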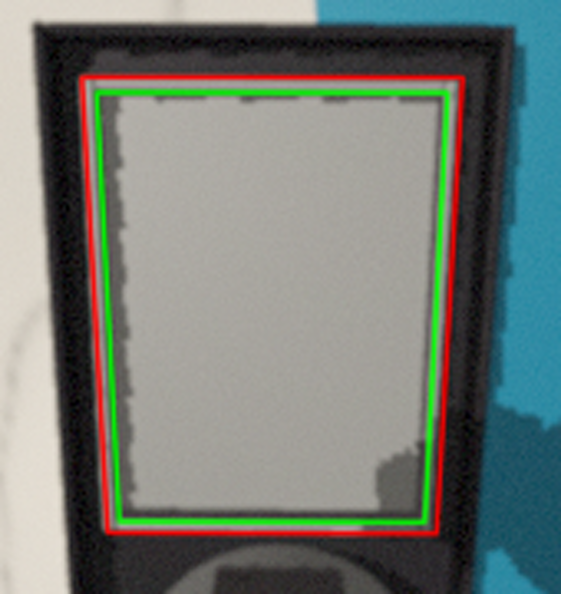

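>>> send_rows:
  steps:
    - [[0.06,-0.34,-0.3],[0,0.03,0],-1]
    - [[0,0,-0.8],[0,0,0],-1]
    - [[0,0,-1],[0,0,0],-1]
    - [[0,0,-0.9],[0,0,0],-1]
    - [[0,0,-0.6],[0,0,0],-1]
    - [[0,0,-0.2],[0,0,0],-1]
    - [[0,0,0],[0,0,0],-1]

```text
time: 31.85
position: [620.6, -74.9, 92.6]
ee_rot: [-0.023, 0.023, 0.707, -0.706]
force: [-0.2, -0.7, -2.6]
grip_width: 0.415
```

```bash
python3 go.py 621.3 -79.1 45 175.9
```

```text
pos [620.6 -74.9  92.6] jaw 176.3 grip 0.415 t 31.85 F [-0.2 -0.7 -2.6]
shift [ 0.03 -0.17 -1.91] turn [-0.01 -0.   -0.05]
```

>>> send_rows:
  steps:
    - [[0.03,-0.17,-0.2],[0,0,-0.05],-1]
    - [[0,0,-0.4],[0,0,0],-1]
    - [[0,0,-0.5],[0,0,0],-1]
    - [[0,0,-0.5],[0,0,0],-1]
    - [[0,0,-0.3],[0,0,0],-1]
    - [[0,0,-0.1],[0,0,0],-1]
    - [[0,0,0],[0,0,0],-1]

```text
time: 32.55
position: [622.7, -80.0, 40.6]
ee_rot: [-0.025, 0.027, 0.707, -0.707]
force: [0.2, 0.2, -2.1]
grip_width: 0.406
```

```bash
python3 go.py 621.3 -79.1 14.2 175.9
```

```text
pos [622.7 -80.   40.6] jaw 175.8 grip 0.406 t 32.55 F [ 0.2  0.2 -2.1]
shift [-0.06  0.03 -1.06] turn [-0.    0.02  0.01]
```

>>> send_rows:
  steps:
    - [[-0.06,0.03,-0.2],[0,0.02,0],-1]
    - [[0,0,-0.3],[0,0,0],-1]
    - [[0,0,-0.25],[0,0,0],-1]
    - [[0,0,-0.15],[0,0,0],-1]
    - [[0,0,-0.05],[0,0,0],-1]

```text
time: 33.05
position: [621.7, -79.3, 15.9]
ee_rot: [0.025, -0.026, -0.707, 0.707]
force: [-0.9, 0.1, -1.5]
grip_width: 0.412
```

```bash
python3 go.py 621.3 -79.1 14.2 175.9
```

```text
pos [621.7 -79.3  15.9] jaw 175.8 grip 0.412 t 33.05 F [-0.9  0.1 -1.5]
shift [-0.02  0.01 -0.07] turn [0.   0.01 0.01]
```

>>> send_rows:
  steps:
    - [[0,0,-0.04],[0,0,0],-1]
    - [[0,0,-0.04],[0,0,0],-1]

```text
time: 33.25
position: [621.6, -79.3, 14.2]
ee_rot: [0.025, -0.026, -0.706, 0.707]
force: [-6.2, -0.3, 8.9]
grip_width: 0.413
```

>>> send_rows:
  steps:
    - [[0,0,-0.03],[0,0,0],-1]

```text
time: 33.35
position: [621.7, -79.4, 14.2]
ee_rot: [0.025, -0.026, -0.706, 0.707]
force: [-3.8, 1.7, 6.0]
grip_width: 0.41
```

>>> send_rows:
  steps:
    - [[0,0,0],[0,0,0],-0.1]
    - [[0,0,0],[0,0,0],0.1]
    - [[0,0,0],[0,0,0],0.2]
    - [[0,0,0],[0,0,0],0.2]
    - [[0,0,0.4],[0,0,0],0.2]
    - [[0,0,0.8],[0,0,0],0.2]
    - [[0,0,1],[0,0,0],0.5]
    - [[0,0,1],[0,0,0],1]

```text
time: 34.15
position: [620.3, -78.9, 95.6]
ee_rot: [-0.026, 0.025, 0.707, -0.706]
force: [0.1, -0.0, 0.7]
grip_width: 0.895
```

>>> send_rows:
  steps:
    - [[0,0,1],[0,0,0],1]
    - [[0,0,1],[0,0,0],1]
    - [[0,0,1],[0,0,0],1]
    - [[0,0,0.8],[0,0,0],1]
    - [[-0.3,0.5,0],[0,0,0],1]
    - [[-0.5,1,0],[0,0,0],1]
    - [[-0.5,1,0],[0,0,0],1]
    - [[-0.5,1,0],[0,0,0],1]

```text
time: 34.95
position: [575.2, 9.3, 202.6]
ee_rot: [0.024, -0.03, -0.706, 0.707]
force: [0.2, 0.6, -0.2]
grip_width: 0.997
```

```bash
python3 go.py 437.8 247.3 140 71; python3 w.py pics/w17.png
```

```text
pos [575.2   9.3 202.6] jaw 175.6 grip 0.997 t 34.95 F [ 0.2  0.6 -0.2]
shift [-5.5   9.52 -2.5 ] turn [  0.06   0.02 -13.08]
[575.23370939   9.31926284 202.59166822] [ 0.02443259 -0.02980416 -0.70575141  0.70741057] [ 0.22834979  0.64202158 -0.17750801] 0.9968227670515128 34.95
```

View pics/w17.png

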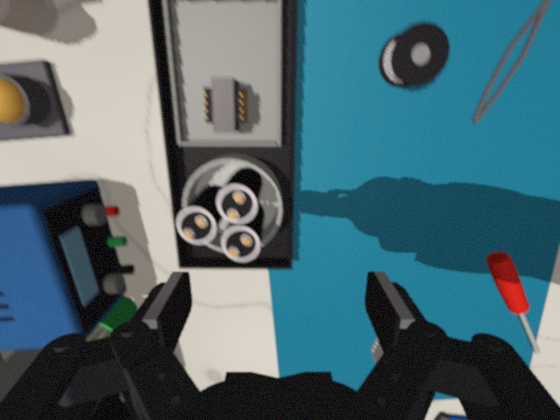

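>>> send_rows:
  steps:
    - [[-0.5,1,0],[0,0,-0.95],1]
    - [[-0.5,1,0],[0,0,-0.95],1]
    - [[-0.5,1,0],[0,0,-0.95],1]
    - [[-0.5,1,0],[0,0,-0.95],1]
    - [[-0.5,1,0],[0,0,-0.95],1]
    - [[-0.5,1,0],[0,0,-0.95],1]
    - [[-0.5,1,0],[0,0,-0.95],1]
    - [[-0.5,0.8,0],[0,0,-0.95],1]

```text
time: 35.8
position: [462.9, 217.6, 197.9]
ee_rot: [0.391, -0.392, -0.587, 0.59]
force: [0.4, 0.9, -0.5]
grip_width: 0.996
```

>>> send_rows:
  steps:
    - [[-0.4,0.4,-0.3],[0,0,-0.95],1]
    - [[-0.3,0.2,-0.5],[0,0,-0.95],1]
    - [[-0.2,0.1,-0.5],[0,0,-0.95],1]
    - [[0,0,-0.5],[0,0,-0.95],1]
    - [[0,0,-0.3],[0,0,-0.8],1]
    - [[0,0,0],[0,0,-0.5],1]
    - [[0,0,0],[0,0,0],1]

```text
time: 36.5
position: [431.0, 240.6, 139.4]
ee_rot: [0.579, -0.576, -0.405, 0.411]
force: [0.9, 0.5, -0.4]
grip_width: 1.003
```

```bash
python3 go.py 437.8 247.3 100 71; python3 w.py pics/w18.png
```

```text
pos [431.  240.6 139.4] jaw 70.5 grip 1.003 t 36.5 F [ 0.9  0.5 -0.4]
shift [ 0.27  0.27 -1.57] turn [ 0.01 -0.06  0.06]
[430.95261255 240.62201327 139.37241313] [ 0.57874153 -0.57626434 -0.40542041  0.41062384] [ 0.87246556  0.47821272 -0.41530745] 1.0027992659534446 36.5
```

View pics/w18.png

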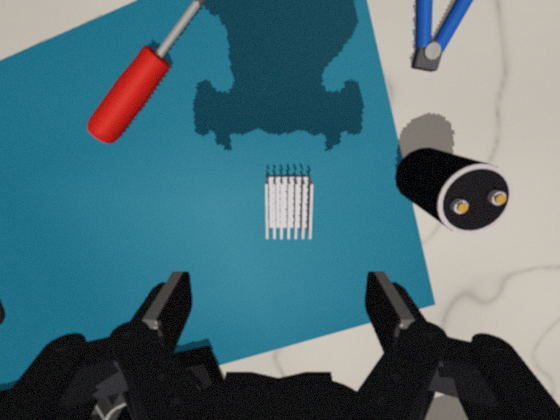

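```bash
python3 - <<'E'
from h import *
H=np.array([onz('wrist',p,32) for p in [(265,179),(310.5,178),(312.5,238.5),(265,239.5)]]);print(H.mean(0),np.linalg.norm(np.diff(H,axis=0),axis=1))
E
```

```text
[434.86172272 248.13621088  32.        ] [37.84949427 54.96606544 42.24698711]
```

>>> send_rows:
  steps:
    - [[0.22,0.28,-0.3],[0,-0.05,0.05],1]
    - [[0,0,-0.8],[0,0,0],1]
    - [[0,0,-1],[0,0,0],1]
    - [[0,0,-0.8],[0,0,0],1]
    - [[0,0,-0.4],[0,0,0],1]
    - [[0,0,0],[0,0,0],1]

```text
time: 37.15
position: [437.6, 250.2, 53.0]
ee_rot: [-0.572, 0.574, 0.415, -0.413]
force: [-0.1, 0.0, 0.8]
grip_width: 1.004
```

```bash
python3 go.py 436.5 247.6 30 71
```

```text
pos [437.6 250.2  53. ] jaw 71.7 grip 1.004 t 37.15 F [-0.1  0.   0.8]
shift [-0.04 -0.1  -0.92] turn [ 0.    0.02 -0.09]
```

>>> send_rows:
  steps:
    - [[-0.04,-0.1,-0.3],[0,0.02,-0.09],1]
    - [[0,0,-0.5],[0,0,0],1]
    - [[0,0,-0.5],[0,0,0],1]
    - [[0,0,-0.2],[0,0,0],1]
    - [[0,0,0],[0,0,0],1]

```text
time: 37.65
position: [438.0, 248.0, 14.3]
ee_rot: [-0.575, 0.576, 0.412, -0.41]
force: [-0.1, -0.2, -0.9]
grip_width: 0.997
```

```bash
python3 go.py 436.5 247.6 5 71; python3 w.py pics/w19.png
```

```text
pos [438.  248.   14.3] jaw 71.0 grip 0.997 t 37.65 F [-0.1 -0.2 -0.9]
shift [-0.06 -0.02 -0.37] turn [-0.    0.02 -0.  ]
[438.01719471 248.02716491  14.31046168] [-0.57501864  0.5760506   0.41191997 -0.40968428] [-0.10535075 -0.1990947  -0.86576601] 0.9973471763418206 37.65
```

View pics/w19.png

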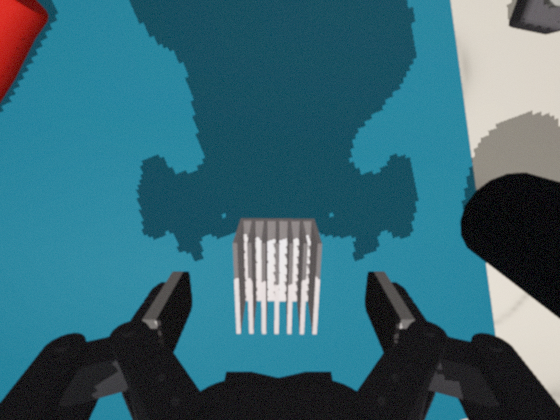

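```bash
python3 - <<'E'
from h import *
a,b=onz('wrist',(277.5,236),32),onz('wrist',(277.5,333),32);print(np.linalg.norm(a-b),(a+b)/2)
E
```

```text
53.13969257926187 [435.73698612 248.69917617  32.        ]
```

>>> send_rows:
  steps:
    - [[-0.08,0,-0.3],[0,0.02,0],1]
    - [[0,0,-0.06],[0,0,0],1]
    - [[0,0,0],[0,0,0],0.2]
    - [[0,0,0],[0,0,0],-0.4]
    - [[0,0,0],[0,0,0],-1]
    - [[0,0,0],[0,0,0],-1]
    - [[0,0,0],[0,0,0],-1]
    - [[0,0,0],[0,0,0],-1]

```text
time: 38.5
position: [437.4, 248.5, 6.8]
ee_rot: [-0.575, 0.576, 0.412, -0.41]
force: [0.7, 0.0, -0.8]
grip_width: 0.461
```

>>> send_rows:
  steps:
    - [[0,0,0],[0,0,0],-1]
    - [[0,0,0],[0,0,0],-1]

```text
time: 38.7
position: [437.2, 248.4, 6.6]
ee_rot: [-0.575, 0.576, 0.412, -0.41]
force: [0.1, 0.2, -0.4]
grip_width: 0.456
```

```bash
python3 go.py 436.5 247.6 5 71; python3 w.py pics/w20.png
```

```text
pos [437.2 248.4   6.6] jaw 71.0 grip 0.456 t 38.7 F [ 0.1  0.2 -0.4]
shift [-0.03 -0.03 -0.06] turn [-0.01  0.02 -0.01]
[437.16403069 248.43706785   6.58756462] [-0.57527537  0.57573187  0.41202308 -0.40966821] [ 0.0619895   0.15142103 -0.41537522] 0.45556471959133693 38.7
```

View pics/w20.png

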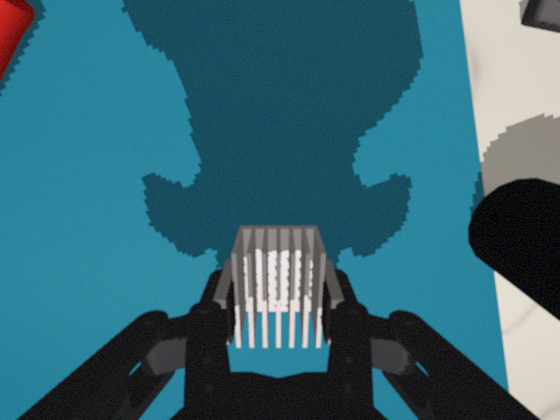

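>>> send_rows:
  steps:
    - [[0,0,0.4],[0,0,0],-1]
    - [[0,0,0.8],[0,0,0],-1]
    - [[0,0,1],[0,0,0],-1]
    - [[0,0,1],[0,0,0],-1]
    - [[0,0,1],[0,0,0],-1]
    - [[0.2,-0.4,1],[0,0,-0.4],-1]
    - [[0.4,-0.9,1],[0,0,-0.6],-1]
    - [[0.5,-1,0.5],[0,0,-0.6],-1]

```text
time: 39.55
position: [461.1, 191.0, 183.2]
ee_rot: [0.618, -0.617, -0.344, 0.343]
force: [0.9, 0.5, -1.1]
grip_width: 0.458
```

>>> send_rows:
  steps:
    - [[0.5,-1,0],[0,0,-0.6],-1]
    - [[0.5,-1,0],[0,0,-0.6],-1]
    - [[0.5,-1,0],[0,0,-0.6],-1]
    - [[0.5,-1,0],[0,0,-0.6],-1]
    - [[0.5,-1,0],[0,0,-0.6],-1]
    - [[0.5,-1,0],[0,0,-0.6],-1]
    - [[0.5,-1,0],[0,0,-0.6],-1]
    - [[0.5,-1,0],[0,0,-0.6],-1]

```text
time: 40.35
position: [566.0, -17.3, 194.2]
ee_rot: [-0.696, 0.7, 0.116, -0.108]
force: [-0.0, 0.5, -0.8]
grip_width: 0.458
```

```bash
python3 go.py 617 -139 180 -4.1
```

```text
pos [566.  -17.3 194.2] jaw 18.2 grip 0.458 t 40.35 F [-0.   0.5 -0.8]
shift [ 2.04 -4.87 -0.57] turn [ 0.04  0.08 -2.79]
```

>>> send_rows:
  steps:
    - [[0.4,-1,0],[0.04,0.08,-0.7],-1]
    - [[0.4,-1,0],[0,0,-0.7],-1]
    - [[0.4,-1,0],[0,0,-0.7],-1]
    - [[0.3,-0.7,0],[0,0,-0.5],-1]
    - [[0.2,-0.3,0],[0,0,0],-1]
    - [[0,0,0],[0,0,0],-1]

```text
time: 40.95
position: [610.5, -124.8, 198.0]
ee_rot: [-0.707, 0.707, -0.022, 0.024]
force: [0.1, 0.8, -1.4]
grip_width: 0.457
```

```bash
python3 go.py 617 -139 100 -4.1; python3 w.py pics/w21.png
```

```text
pos [ 610.5 -124.8  198. ] jaw -3.7 grip 0.457 t 40.95 F [ 0.1  0.8 -1.4]
shift [ 0.26 -0.57 -3.92] turn [ 0.    0.02 -0.05]
[ 610.54956284 -124.79736711  197.9617746 ] [-0.70667943  0.70680029 -0.02181888  0.0236953 ] [ 0.13203752  0.7673758  -1.42795076] 0.4571671858126433 40.95
```

View pics/w21.png

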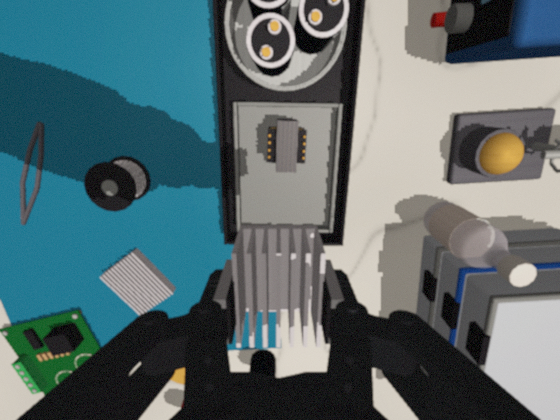

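```bash
python3 - <<'E'
from h import *
print(onz('wrist',(287,172),48),onz('wrist',(286.5,122),48))
E
```

```text
[ 621.00286149 -102.89227322   48.        ] [623.0277061  -56.37837696  48.        ]
```

>>> send_rows:
  steps:
    - [[0.2,-0.45,-0.3],[0,0.02,-0.05],-1]
    - [[0.06,-0.12,-0.8],[0,0,0],-1]
    - [[0,0,-1],[0,0,0],-1]
    - [[0,0,-0.9],[0,0,0],-1]
    - [[0,0,-0.5],[0,0,0],-1]
    - [[0,0,0],[0,0,0],-1]

```text
time: 41.6
position: [617.1, -136.3, 107.4]
ee_rot: [-0.707, 0.707, -0.022, 0.022]
force: [-0.1, 0.3, -0.9]
grip_width: 0.454
```

```bash
python3 go.py 617 -139 60 -4.1
```

```text
pos [ 617.1 -136.3  107.4] jaw -3.5 grip 0.454 t 41.6 F [-0.1  0.3 -0.9]
shift [-0.   -0.11 -1.9 ] turn [ 0.    0.   -0.07]
```

Transformer's near end is at y ≈ -103, so the 8–10 mm gap planned to the heat sink holds. Descending with corrections.

>>> send_rows:
  steps:
    - [[0,-0.11,-0.3],[0,0,-0.07],-1]
    - [[0,0,-0.5],[0,0,0],-1]
    - [[0,0,-0.6],[0,0,0],-1]
    - [[0,0,-0.5],[0,0,0],-1]
    - [[0,0,-0.3],[0,0,0],-1]
    - [[0,0,0],[0,0,0],-1]

```text
time: 42.2
position: [618.1, -139.4, 50.0]
ee_rot: [-0.706, 0.707, -0.024, 0.026]
force: [-0.1, 1.2, -0.7]
grip_width: 0.458
```

```bash
python3 go.py 617 -139 14.6 -4.1
```

```text
pos [ 618.1 -139.4   50. ] jaw -4.1 grip 0.458 t 42.2 F [-0.1  1.2 -0.7]
shift [-0.04  0.02 -1.42] turn [ 0.01  0.02 -0.01]
```

>>> send_rows:
  steps:
    - [[-0.04,0.02,-0.2],[0,0.02,0],-1]
    - [[0,0,-0.4],[0,0,0],-1]
    - [[0,0,-0.35],[0,0,0],-1]
    - [[0,0,-0.25],[0,0,0],-1]
    - [[0,0,-0.1],[0,0,0],-1]
    - [[0,0,-0.02],[0,0,0],-1]

```text
time: 42.8
position: [617.4, -139.0, 14.8]
ee_rot: [-0.706, 0.707, -0.025, 0.025]
force: [0.2, -0.0, -0.6]
grip_width: 0.451
```

```bash
python3 go.py 617 -139 14.6 -4.1
```

```text
pos [ 617.4 -139.    14.8] jaw -4.1 grip 0.451 t 42.8 F [ 0.2 -0.  -0.6]
shift [-0.02 -0.   -0.01] turn [ 0.02  0.01 -0.01]
```

>>> send_rows:
  steps:
    - [[0,0,-0.03],[0.01,0.01,0],-1]
    - [[0,0,-0.03],[0,0,0],-1]

```text
time: 43.0
position: [617.6, -139.0, 14.4]
ee_rot: [-0.706, 0.707, -0.025, 0.025]
force: [-4.3, 0.8, 7.6]
grip_width: 0.455
```

>>> send_rows:
  steps:
    - [[0,0,-0.03],[0,0,0],-1]

```text
time: 43.1
position: [617.7, -139.1, 14.5]
ee_rot: [-0.706, 0.707, -0.025, 0.025]
force: [-4.0, 1.8, 5.2]
grip_width: 0.457
```

>>> send_rows:
  steps:
    - [[0,0,0],[0,0,0],0]
    - [[0,0,0],[0,0,0],0.15]
    - [[0,0,0],[0,0,0],0.25]
    - [[0,0,0],[0,0,0],0.25]
    - [[0,0,0.4],[0,0,0],0.25]
    - [[0,0,0.8],[0,0,0],0.25]
    - [[0,0,1],[0,0,0],0.5]
    - [[0,0,1],[0,0,0],1]

```text
time: 43.9
position: [615.7, -138.3, 94.7]
ee_rot: [0.707, -0.706, 0.027, -0.023]
force: [-0.6, 0.7, -0.2]
grip_width: 0.898
```

>>> send_rows:
  steps:
    - [[0,0,1],[0,0,0],1]
    - [[0,0,1],[0,0,0],1]
    - [[0,0,1],[0,0,0],1]
    - [[0,-0.5,0.8],[0,0,0],1]
    - [[-0.3,-1,0],[0,0,0],1]
    - [[-0.3,-1,0],[0,0,0],1]
    - [[-0.3,-1,0],[0,0,0],1]
    - [[-0.3,-1,0],[0,0,0],1]

```text
time: 44.7
position: [587.8, -251.9, 207.1]
ee_rot: [-0.705, 0.708, -0.02, 0.026]
force: [0.6, 0.9, -0.4]
grip_width: 0.998
```

>>> send_rows:
  steps:
    - [[-0.3,-1,0],[0,0,0],1]
    - [[-0.3,-1,0],[0,0,0],1]
    - [[-0.3,-1,0],[0,0,0],1]
    - [[-0.3,-0.6,0],[0,0,0],1]
    - [[0,0,0],[0,0,0],1]

```text
time: 45.2
position: [555.3, -348.5, 211.2]
ee_rot: [-0.704, 0.709, -0.02, 0.028]
force: [0.1, 0.4, -0.5]
grip_width: 0.996
```

```bash
python3 - <<'E'
from h import *
im=ctrl.read_camera('top');cv2.imwrite('pics/tf.png',cv2.resize(im[120:220,215:375],None,fx=5,fy=5,interpolation=cv2.INTER_CUBIC)[:,:,::-1]);cv2.imwrite('pics/tff.png',im[:,:,::-1])
im=ctrl.read_camera('scene');cv2.imwrite('pics/sf.png',im[:,:,::-1])
cv2.imwrite('pics/sfc.png',cv2.resize(im[170:310,170:350],None,fx=4.2,fy=4.2)[:,:,::-1])
print(ctrl.get_obs()['time'],ctrl.get_obs()['position'])
E
```

```text
45.3 [ 556.16767648 -346.63585725  211.2011734 ]
```

View pics/tf.png

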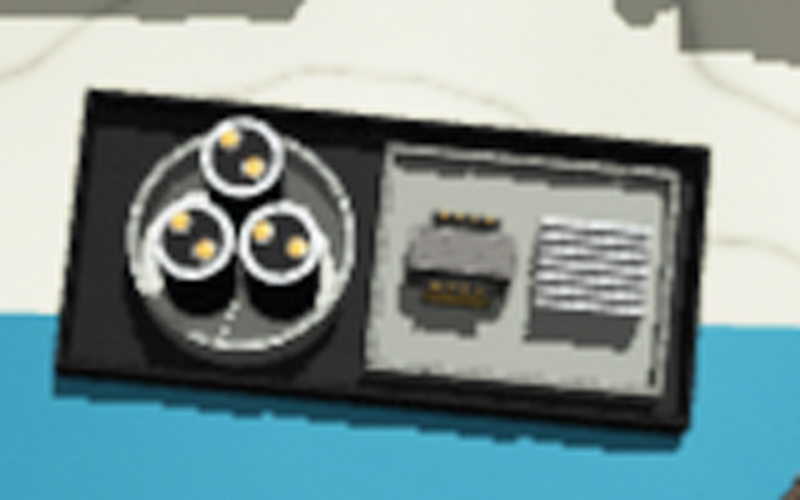

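View pics/sf.png

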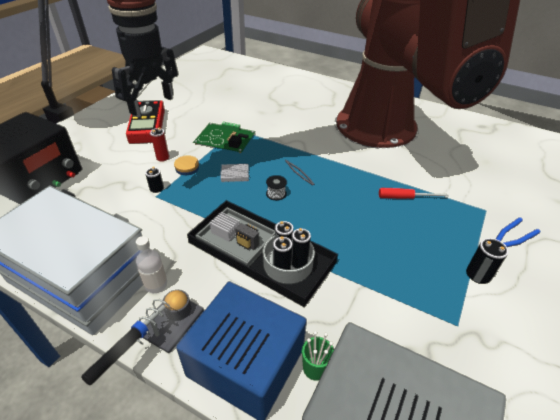

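View pics/sfc.png

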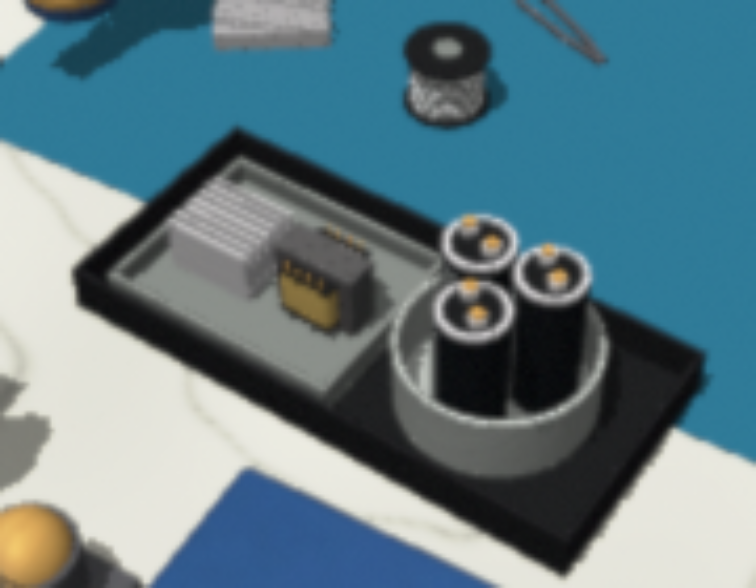

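View pics/tff.png

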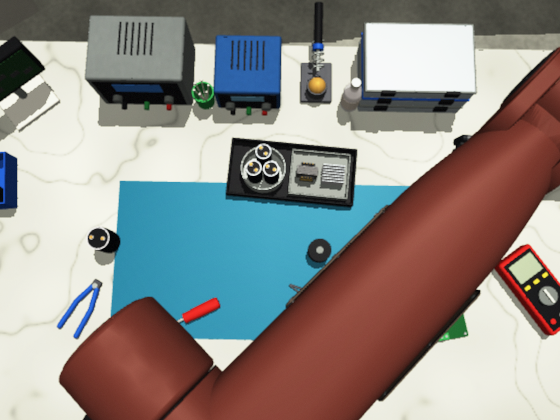

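```bash
python3 - <<'E'
from h import *
c=lambda x,y:((x+.5)/5-.5+215,(y+.5)/5-.5+120)
P=np.array([onz('top',c(*p),89) for p in [(194,238),(281,243),(243,158)]]);print(P.round(1),[round(np.linalg.norm(P[i]-P[j])-36,1) for i,j in [(0,1),(1,2),(0,2)]])
print(ctrl.sign_off())
E
```

```text
[[614.3  41.6  89. ]
 [612.7   3.3  89. ]
 [651.   21.   89. ]] [np.float64(2.3), np.float64(6.1), np.float64(6.1)]
the job is handed in; nothing more can be done
None
```

The parts tote is made up and handed in at about 45 s of the 120 s allowed. I can't see the verdict.

**Capacitors:** the three tall slim ones stand upright in the tin in a triangle. The last top view gave gaps of about 2, 6 and 6 mm between them.

**Tray:** the transformer and the tall heat sink sit beside each other, each flat on its own base. The gap between them was planned at 8–10 mm. It shows clearly in the last pictures, but I didn't measure it there.

**Setting down:** I lowered each part until light contact, about 6–11 N on the wrist in total, before opening the fingers.

**Left alone:** in the last views the short capacitor, fat capacitor, low heat sink, spool, flux tin and red capacitor stand where they started. I judged that by eye from the pictures.

**Disagreements:** no final check failed. The top and wrist cameras differed by up to about 4 mm for the capacitor and tin positions, and by up to 7 mm and 5° for the transformer. I used averages or the closer wrist view. In the last top view the two capacitors nearer the robot came out about 2–3 mm closer to it than where I placed them, which is near the 2 mm calibration limit.

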